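# Hang the lemon basket on the spring scale

## Task

Weigh the lemons: swing the folded-back scale arm out to its stop, then hang the basket of lemons by its handle bar in both hooks of the fork. The spring arm sinks under the weight, so keep hold and let it down gently; let go only once the arm carries the whole load and has settled, neither dropping it nor pressing it down, and leave the lemons in the basket, the basket hanging free and the other things undisturbed.

Things in the scene. Friction and masses are not known exactly. Their poses are not given: they have to be found in the camera images.
- scale_post: fixed column of the scale, round white foot 132 mm across, origin under the foot's centre on the worktop. The swing axis is the vertical line through the origin. The arm at its stop points along this body's own -x.
- scale_swing (a joint): swing of the scale's head and arm about the column, rad: 0 = swung out to its stop, a rubber buffer; positive = folded back towards the robot's right (seen from above the arm then points along the column's -x turned counter-clockwise by this angle). Friction (about 1 N at the fork, pushed sideways) holds it where it is left.
- scale_lift (a joint): sink of the spring arm, rad: 0 = unloaded, at its upper stop; grows as it sinks; lower stop at 0.75. Two parallel links 180 mm long carry the fork; at 0 they rise to it at 0.30 rad above level, so a side force along the prongs also works on the spring. Soft: about 0.9 N per 10 mm at the fork, little damping; the hidden weight of basket and lemons sinks it 20 to 100 mm.
- fork_seat (a point): point midway between the two hook bottoms of the fork, where the centre of the hung handle bar comes to lie; 257 mm from the column axis when unloaded, and 293 mm above the worktop. Axes: x points back to the column, y across the fork, z up; the fork stays upright as it sinks.
- fork_root (a point): middle of the fork's cross rod, 65 mm behind the seat, 14 mm higher; axes as the seat's. From it two steel prongs (8 mm rod) run forward at y = +48 and -48 mm, level for 43 mm, then dip into open V hooks (bottom 65 mm ahead); tips 86 mm ahead, 1 mm higher than the rod. The bar enters from above; as the bail's sides hang outside the prongs, the basket must come from the tip side.
- basket: black wire basket 112 x 156 mm, 56 mm high, origin under its centre, two loose lemons in it. A fixed bail rises from the middles of its short sides (y = +78, -78 mm); its top is a bar 7 mm thick along y, centre 155 mm above the underside, straight from y = -62 to +62 mm. Total weight hidden, 2.5 to 9.5 N.
- basket_grip (a point): centre of the wooden grip on the middle of the basket's handle bar: 18 mm thick, 52 mm long along its y axis; axes as the basket's. The bare bar on either side of the grip goes into the hooks.
- lemon_left: loose lemon 71 x 53 x 51 mm in the basket, origin at its underside when built
- lemon_right: loose lemon 72 x 57 x 58 mm in the basket, origin at its underside when built
- pepper: dark wooden pepper mill 58 mm across, 150 mm high, at the back; bystander
- salt: glass salt shaker 44 mm across, 90 mm high, at the back; bystander
- lidded_crock: cream stoneware pot with wooden lid, 104 mm across, 75 mm high, at the back left; bystander
- honey: glass jar with grey lid, 66 mm across, 102 mm high, on the right; bystander
- timer: round wind-up kitchen timer 63 mm across, 54 mm high, between scale and pot; bystander
- scale_fork: the fork at the end of the arm, with the two hooks; origin at its lower link pivot, 75 mm behind and 45 mm below the seat
Not all that is in view belongs to the job. Several things have the shape of the basket; the one meant has the colours described above. What is shaped like the lemon_left but turquoise is not meant.

How it is judged:
On the way, in this order (a step that is already met when the one before it is completed fails the run):
1. the arm is swung out to its stop, still unloaded (value of joint scale_swing below 0.06 rad and contact force between basket and scale_fork below 0.1 N), for 0.2 s.
2. the handle bar lies in both hooks while the basket is still held, and the arm has begun to sink (distance between basket_grip and fork_seat below 0.012 m and angle between the y axis of basket_grip and the y axis of fork_seat, either way round below 0.12 rad and value of joint scale_lift above 0.05 rad and contact force between the fingers and basket above 0.5 N), for 0.1 s.
At the end, for the whole second after the job is handed in: Arm within 0.08 rad of its stop; handle bar within 12 mm of the fork seat and 0.12 rad of parallel, in both hooks; basket upright (0.25 rad), clear of the worktop, carried by the fork, both lemons in it; basket and arm at rest (0.04 m/s, 0.1 rad/s) (value of joint scale_swing below 0.08 rad and distance between basket_grip and fork_seat below 0.012 m and angle between the y axis of basket_grip and the y axis of fork_seat, either way round below 0.12 rad and angle between basket's own z axis and vertical below 0.25 rad and contact force between basket and scale_fork above 1.5 N and height (world z) of basket above 0.015 m and linear speed of basket below 0.04 m/s and velocity of joint scale_lift between -0.1 and 0.1 rad/s and horizontal distance between each of lemon_left, lemon_right and basket below 0.075 m and distance between each of lemon_left, lemon_right and basket below 0.1 m); the robot touches nothing.
It fails at once if the spring arm is let drop or spring up: sinking or rising faster than 0.5 rad/s (0.09 m/s at the fork) (velocity of joint scale_lift above 0.5 rad/s or velocity of joint scale_lift below -0.5 rad/s).
It fails at once if the arm is driven down to its lower stop (value of joint scale_lift above 0.72 rad).
It fails at once if the basket is pressed on the fork with more than 18 N (it weighs at most 9.5 N) (contact force between basket and scale_fork above 18 N).
It fails at once if the robot presses on the fork with more than 25 N (contact force between any of the fingers, the arm and scale_fork above 25 N).
It fails at once if a bystander is moved by more than 30 mm (distance of any of pepper, salt, lidded_crock, honey, timer from where it was at the start of the episode above 0.03 m).
It also fails if it takes over 72 s, if anything falls off the work surface, if the arm or the gripper's body presses on something with over 40 N, if the wrist force passes 120 N, or if a joint passes its speed limit or range.

## Robot

A 6-joint arm with a two-finger parallel gripper is mounted at the origin on a cart in front of the work surface, level with it; the furniture and walls round the work are solid. World frame = base frame: x ahead of the robot, y to its left, z up, the work surface at z = 0. Lengths are in m, angles in rad, forces in N, time in s.
With the tool pointing down it reaches from about 0.35 to 0.975 m from the base axis. Payload 4.9 kg.
Tool frame: the origin (TCP) lies at the very end of the fingers, on their centre line; the grasp point (between the pads) lies 19 mm behind it; x points along the fingers, y is the direction in which the jaws open and shut, and the axes are right-handed (so a half turn about x gives the same grasp; the last joint's range is limited). The gripper opens to 85 mm and grips with 20 to 120 N. Pads are 22 mm wide; open, the fingers measure 114 mm over their backs; the gripper's body (76 mm by 85 mm) begins 54 mm behind the grasp point. The pads swing forward as they close: fully open they stand 13 mm farther back than shut.
Start: joints at [1.126, 0.053, 1.613, -0, 1.476, -0.119], TCP at [0.2, 0.592, 0.231] pointing down, gripper open.
Joint ranges: [-3.01, 3.01], [-1.01, 2.22], [0.06, 2.58], [-1.02, 4.17], [0.09, 2.62], [-3.14, 3.14]. Speed limits (rad/s): [2.57, 2.57, 3.14, 3.14, 3.14, 3.14].

## Interface

Orientations are given as a rotation vector (axis times angle).
In Python, from station import ctrl gives the robot as it stands. The module is installed in compiled form; this text tells all that it offers.
- The arm moves only by the shell command python3 -m handwheel 'ROWS' [FORCE]. ROWS is JSON, one flat list of numbers, 7 for each row, row after row: the opening, from 0 (shut) to 1 (fully open), then the shift along the tool's x, y, z in m, then the turn, a rotation vector about the tool's x, y, z in degrees. A call has 1 to 12 rows; each row is the pose to reach, as a shift and turn from the pose commanded when the call began, along the tool's axes at that moment; what a row does not reach only later rows make up. A row lasts 1/12 s, in which the tool goes at most 41.7 mm and 7.16 degrees, less where a joint would pass 70% of its speed; a pose out of reach is approached as far as the arm can. A call with a gripper value outside its range is refused whole. The fingers move at their own pace and stop on an object; FORCE is the grip in N (left out, the last holds). Time passes only in rows, so rows that repeat a pose let the fingers close. It gives the time, the measured TCP pose, the force and the opening at its end, in the units of the state.
- ctrl.get_obs(): the state, without advancing time (a new reading comes with each control period).
- ctrl.get_image(name): name is "scene" or "side" or "wrist"; returns (picture, depth): 384x512x3 uint8, blue, green, red; 384x512 float32, m along the optical axis (not along the pixel's ray), 0 where there is no reading.
- ctrl.camera_params(name): a dict with "fov_y" (degrees; the focal length in pixels is half the picture's height over the tangent of half this angle, whatever the lens; pixels are square), "cx", "cy" (the principal point, pixels), "dist_coeffs" ([k1, k2, p1, p2, k3] as OpenCV has them; the pictures are not rectified), "R" (3x3) and "t" (3): a world point X has camera coordinates R X + t; the wrist camera has in their place "hand_eye" (4x4, takes a point from camera to tool coordinates, whose origin is the TCP and whose axes are the tool frame's). Camera axes: x right, y down, z forward; pixel columns grow to the right and rows downward; lengths in m; the calibration is good to about 2 mm. A picture is of the moment at which its call begins: read the wrist's pose just before it. camera_params takes no time and is no camera call.
- ctrl.finish_job(): hands the job in, once; it reports no verdict.
The state is a dict: "t": time; "q": joint angles; "dq": joint speeds; "effort": joint torques, N m; "tool_pos": TCP position; "tool_rot": TCP orientation; "contact_force": force on the tool from outside, world axes, zero at the start; "wrist_torque": the same for the moment, N m; "opening": finger opening in m.
Only numpy, scipy, OpenCV 4.12 (cv2) and the standard library are available. Lean on these libraries where they do the work, as an engineer would, in place of code of your own. Each camera call takes 0.05 s, during which the arm holds its last target.

## Working session

There is one attempt and no reset: what is moved stays moved. The work goes in short steps, Python scripts to look and compute and a shell command to move; the robot and the scene stay as the last step left them, time stands still between calls to the robot, and variables do not carry over. Pictures are saved under pics/ and viewed, and the job is handed in when it is done.

```bash
mkdir -p pics; python3 - <<'E'
from station import ctrl
import cv2,json
o=ctrl.get_obs();print(o)
for n in["scene","side","wrist"]:
    im,d=ctrl.get_image(n);cv2.imwrite(f"pics/{n}0.png",im)
    import numpy as np;np.save(f"pics/{n}0.npy",d)
    print(n,ctrl.camera_params(n))
E
```

```text
{'t': 0.0, 'q': array([ 1.12598095e+00,  5.33684753e-02,  1.61428529e+00,  1.31512780e-05,
        1.47599053e+00, -1.19006351e-01]), 'dq': array([ 0.00083472,  0.00208766, -0.0002386 ,  0.00078007, -0.00066599,
       -0.00037232]), 'effort': array([ 1.59329982e-03, -3.93688023e+01, -3.70173275e+01, -7.84853705e-05,
        7.08619933e-03,  4.57241125e-07]), 'tool_pos': array([0.19977988, 0.59155978, 0.23006102]), 'tool_rot': array([ 0.25415592,  1.5562152 , -0.25725717]), 'contact_force': array([-0.66715173, -0.66909791,  0.49821562]), 'wrist_torque': array([ 0.01325228, -0.00533015, -0.0151322 ]), 'opening': 0.0855677357008759}
scene {'fov_y': 46.76218746635162, 'cx': 258.75892525099664, 'cy': 197.0263480661104, 'dist_coeffs': array([-0.10552978,  0.        ,  0.        ,  0.        ,  0.        ]), 'R': array([[ 0.49164731, -0.87078871, -0.00315356],
       [-0.58118975, -0.3254386 , -0.74586071],
       [ 0.64846079,  0.36853322, -0.66609448]]), 't': array([-0.27344298,  0.45206522,  1.42106028])}
side {'fov_y': 43.84688947034863, 'cx': 257.83007413264374, 'cy': 187.76209566736668, 'dist_coeffs': array([-0.20056426,  0.        ,  0.        ,  0.        ,  0.        ]), 'R': array([[-0.96590372, -0.25884723,  0.00530287],
       [-0.16289685,  0.59168431, -0.78954056],
       [ 0.20123276, -0.76348399, -0.61367547]]), 't': array([0.54935225, 0.22486356, 1.45910129])}
wrist {'fov_y': 70.94457247362925, 'cx': 255.22430403592287, 'cy': 194.6921217460169, 'dist_coeffs': array([-0.05508364,  0.        ,  0.        ,  0.        ,  0.        ]), 'hand_eye': array([[ 1.09228042e-03, -3.10143522e-01,  9.50689120e-01,
        -1.42543265e-01],
       [ 9.99998501e-01,  1.61584954e-03, -6.21794758e-04,
         7.33837275e-04],
       [-1.34332496e-03,  9.50688374e-01,  3.10144822e-01,
        -7.95312725e-02],
       [ 0.00000000e+00,  0.00000000e+00,  0.00000000e+00,
         1.00000000e+00]])}
```

View pics/scene0.png

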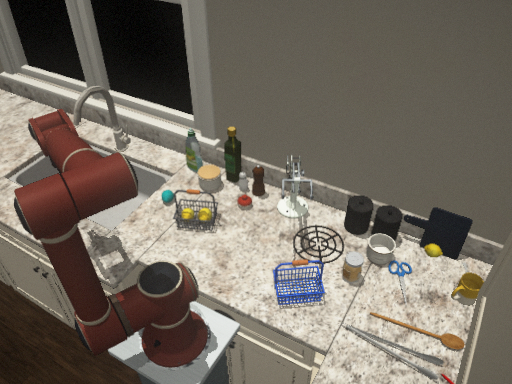

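View pics/side0.png

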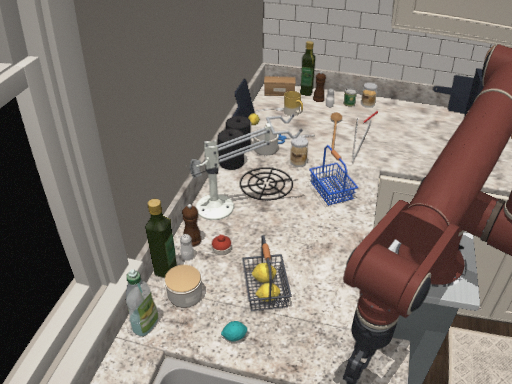

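View pics/wrist0.png

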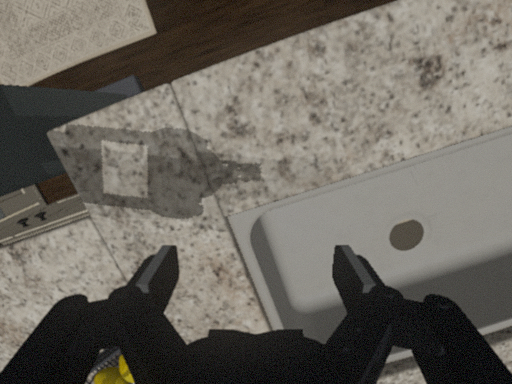

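Scene view: the black basket with yellow lemons is at (196,212). In the side view it is at (267,280), with its grip around (266,250). The blue basket at (300,283) and the turquoise lemon at (168,197) are decoys, and so is the stray lemon at (432,250). The scale is at (293,190), with its arm folded away from us. Next I'll take close crops and measure.

```bash
cat > h.py <<'E'
from station import ctrl
import cv2,numpy as np
from scipy.spatial.transform import Rotation as Ro
def K(p):
    f=192/np.tan(np.radians(p["fov_y"]/2)); return np.array([[f,0,p["cx"]],[0,f,p["cy"]],[0,0,1.]])
def cam(n,obs=None):
    p=ctrl.camera_params(n)
    if n=="wrist":
        T=np.eye(4);T[:3,:3]=Ro.from_rotvec(obs["tool_rot"]).as_matrix();T[:3,3]=obs["tool_pos"]
        M=T@p["hand_eye"];return K(p),p["dist_coeffs"],M[:3,:3],M[:3,3]
    R=p["R"];return K(p),p["dist_coeffs"],R.T,-R.T@p["t"]
def rays(n,px,obs=None):
    k,d,R,c=cam(n,obs);u=cv2.undistortPoints(np.array(px,float).reshape(-1,1,2),k,d).reshape(-1,2)
    return c,(np.c_[u,np.ones(len(u))])@R.T
def plane(n,px,z,obs=None):
    c,r=rays(n,px,obs);return c+r*((z-c[2])/r[:,2])[:,None]
def deep(n,px,D,obs=None):
    c,r=rays(n,px,obs);px=np.array(px,int).reshape(-1,2);return c+r*D[px[:,1],px[:,0]][:,None]
def tri(a,pa,b,pb,oa=None,ob=None):
    c1,r1=rays(a,[pa],oa);c2,r2=rays(b,[pb],ob);r1=r1[0];r2=r2[0]
    s=np.linalg.lstsq(np.c_[r1,-r2],c2-c1,rcond=None)[0]
    A=c1+s[0]*r1;B=c2+s[1]*r2;return (A+B)/2,np.linalg.norm(A-B)
def proj(n,X,obs=None):
    k,d,R,c=cam(n,obs);Y=(np.atleast_2d(X)-c)@R
    return cv2.projectPoints(Y,np.zeros(3),np.zeros(3),k,d)[0].reshape(-1,2)
E
python3 - <<'E'
import cv2
s=cv2.imread("pics/scene0.png");d=cv2.imread("pics/side0.png")
def crop(im,x,y,w,h,f,n):cv2.imwrite(n,cv2.resize(im[y:y+h,x:x+w],None,fx=f,fy=f,interpolation=cv2.INTER_CUBIC))
crop(s,150,150,180,130,4,"pics/cs.png")
crop(d,180,110,130,100,6,"pics/cd1.png")
crop(d,210,210,100,100,6,"pics/cd2.png")
E
```

```text
(no output)
```

View pics/cs.png

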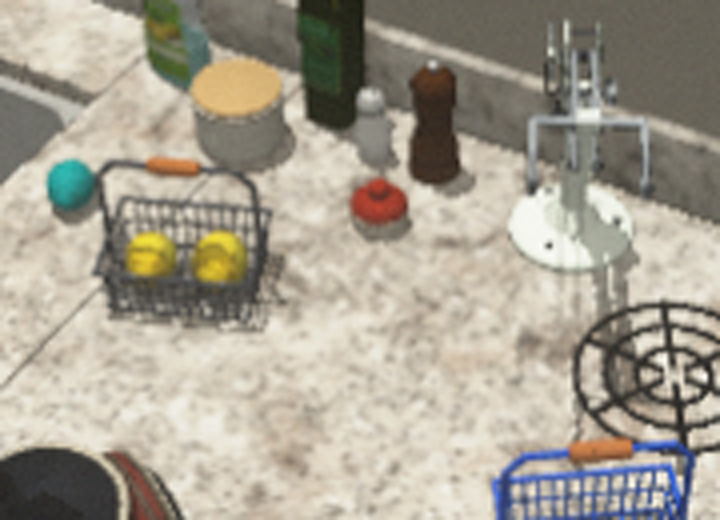

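View pics/cd1.png

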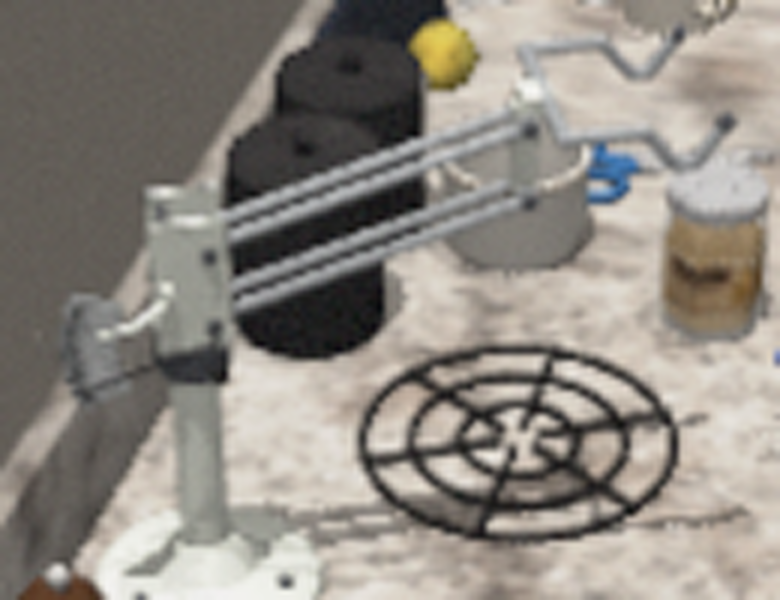

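View pics/cd2.png

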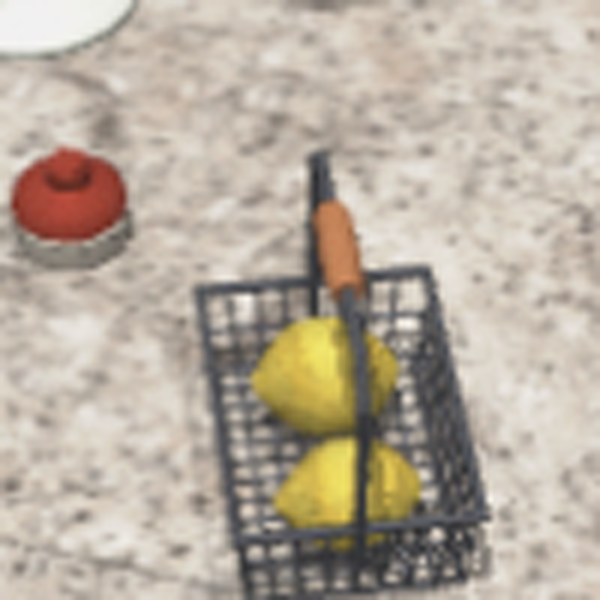

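```bash
python3 - <<'E'
from h import *
P=lambda n,x:print(n,np.round(x[0],4),round(x[1],4))
P("grip",tri("scene",(193,191.5),"side",(266.3,251.3)))
D=np.load("pics/scene0.npy");Ds=np.load("pics/side0.npy")
print("barends z.155",plane("scene",[(176.3,192.5),(212.5,194.5)],.152).round(4))
print("side barends",plane("side",[(263,236),(268.5,261)],.152).round(4))
print("rim corners",plane("side",[(243,258),(281.5,254.8),(290.8,296),(250,299.8)],.056).round(4))
print("foot",plane("scene",[(293,206.5)],.005),plane("side",[(215,206.5)],.005))
for n,im in(("scene","pics/scene0.png"),("side","pics/side0.png")):
    h=cv2.imread(im);m=((h.min(2)>175)&(h.max(2).astype(int)-h.min(2)<30)).astype(np.uint8)
    c,_=cv2.findContours(m,0,1);c=[k for k in c if cv2.contourArea(k)>250]
    print(n,[ (cv2.boundingRect(k),cv2.fitEllipse(cv2.convexHull(k))[0]) for k in c])
P("tipL",tri("scene",(282.5,197),"side",(301.2,130.2)))
P("tipR",tri("scene",(312,197),"side",(293.2,115.5)))
print("tips z.308",plane("scene",[(282.5,197),(312,197)],.308),plane("side",[(301.2,130.2),(293.2,115.5)],.308))
# grip by colour
for n,im in(("scene","pics/scene0.png"),("side","pics/side0.png")):
    h=cv2.cvtColor(cv2.imread(im),cv2.COLOR_BGR2HSV);m=cv2.inRange(h,(5,120,90),(14,255,255))
    k,l,s,ce=cv2.connectedComponentsWithStats(m)
    print(n,[(tuple(s[i]),ce[i].round(1)) for i in range(1,k) if s[i][4]>15])
E
```

```text
grip [0.4787 0.2477 0.1551] 0.0028
barends z.155 [[0.4431 0.3035 0.152 ]
 [0.5022 0.1737 0.152 ]]
side barends [[0.5042 0.1883 0.152 ]
 [0.4664 0.2767 0.152 ]]
rim corners [[0.5614 0.1962 0.056 ]
 [0.4556 0.1539 0.056 ]
 [0.3965 0.299  0.056 ]
 [0.4996 0.3403 0.056 ]]
foot [[ 0.73805332 -0.06328887  0.005     ]] [[ 0.73863632 -0.06022371  0.005     ]]
scene [((397, 332, 65, 29), (423.7455749511719, 344.1551208496094)), ((109, 332, 34, 28), (124.95848846435547, 343.3186950683594)), ((320, 326, 71, 58), (353.86322021484375, 361.1729431152344)), ((406, 303, 59, 32), (437.60357666015625, 315.26812744140625)), ((190, 302, 50, 66), (210.4456787109375, 326.3111267089844)), ((342, 266, 68, 76), (376.3433532714844, 307.936767578125)), ((346, 235, 125, 68), (403.1130065917969, 268.9037170410156)), ((260, 217, 39, 21), (278.468994140625, 227.0948944091797)), ((297, 196, 49, 33), (314.0592346191406, 212.98736572265625)), ((89, 182, 92, 79), (116.80550384521484, 234.15274047851562)), ((214, 181, 28, 29), (226.5244903564453, 195.32046508789062)), ((139, 179, 228, 170), (261.38763427734375, 260.794
[... 3278 characters left out ...]
1, 283.6])), ((np.int32(191), np.int32(313), np.int32(11), np.int32(7), np.int32(19)), array([196.4, 316.3])), ((np.int32(79), np.int32(324), np.int32(8), np.int32(13), np.int32(17)), array([ 82.6, 330.2]))]
side [((np.int32(331), np.int32(150), np.int32(9), np.int32(9), np.int32(35)), array([335.1, 154.2])), ((np.int32(184), np.int32(207), np.int32(11), np.int32(9), np.int32(57)), array([188.9, 210.6])), ((np.int32(496), np.int32(218), np.int32(9), np.int32(6), np.int32(16)), array([499.9, 220.6])), ((np.int32(262), np.int32(244), np.int32(9), np.int32(15), np.int32(83)), array([265.8, 250.9])), ((np.int32(399), np.int32(246), np.int32(7), np.int32(8), np.int32(17)), array([402.2, 249.4]))]
```

The measurements agree with the description:
- **Grip:** at (0.479, 0.248, 0.155), height as specified. The rim centre (0.478, 0.247) agrees.
- **Bar direction:** about (-0.39, 0.92).
- **Post:** at (0.738, -0.061).
- **Fork tips:** midpoint (0.490, -0.185), 0.277 m from the post axis (0.278 expected).

The candidates were black (196,212), chosen, and blue (300,283), rejected; the crop shows black wire and two yellow lemons. Next I'll write a helper that works out moves, and swing the arm by pushing the right prong from its outer side.

```bash
cat >> h.py <<'E'
def go(pos,ydir=None,obs=None,tilt=None):
    """print shift(tool axes) and turn(deg) from now to world pos, tool pointing down, jaws along ydir"""
    o=obs or ctrl.get_obs();R=Ro.from_rotvec(o["tool_rot"]).as_matrix()
    s=R.T@(np.array(pos)-o["tool_pos"])
    x=np.array([0,0,-1.])
    y=R[:,1].copy() if ydir is None else np.array([*ydir,0.]); y[2]=0;y/=np.linalg.norm(y)
    if y@R[:,1]<0:y=-y
    Rt=np.c_[x,y,np.cross(x,y)]
    print("shift",s.round(4),"turn",np.degrees(Ro.from_matrix(R.T@Rt).as_rotvec()).round(2))
def st():
    o=ctrl.get_obs();R=Ro.from_rotvec(o["tool_rot"]).as_matrix()
    print("t",round(o["t"],2),"pos",o["tool_pos"].round(4),"x",R[:,0].round(3),"y",R[:,1].round(3),"z",R[:,2].round(3),"F",o["contact_force"].round(2),"op",round(o["opening"],4),"q",o["q"].round(2));return o
E
python3 - <<'E'
from h import *
st()
go([.2,.592,.40]);go([.589,-.245,.40]);go([.589,-.245,.28])
go([.589,-.245,.40],(.894,.447))
E
```

```text
t 0.15 pos [0.1998 0.5917 0.2303] x [-0.001 -0.001 -1.   ] y [ 0.32   0.947 -0.002] z [ 0.947 -0.32  -0.   ] F [-0.15 -0.13 -0.23] op 0.0854 q [ 1.13  0.05  1.61  0.    1.48 -0.12]
shift [-1.697e-01  1.000e-04  0.000e+00] turn [-0.   -0.01  0.09]
shift [-0.1687 -0.6684  0.6364] turn [-0.   -0.01  0.09]
shift [-0.0487 -0.6682  0.6365] turn [-0.   -0.01  0.09]
shift [-0.1687 -0.6684  0.6364] turn [4.477e+01 2.000e-02 9.000e-02]
```

```bash
python3 -m handwheel '[0,-0.04,0,0,0,0,0, 0,-0.08,0,0,0,0,0, 0,-0.12,0,0,0,0,0, 0,-0.16,-0.02,0.02,5,0,0, 0,-0.168,-0.045,0.043,10,0,0, 0,-0.168,-0.073,0.07,15,0,0, 0,-0.168,-0.102,0.097,20,0,0, 0,-0.168,-0.13,0.124,25,0,0, 0,-0.168,-0.159,0.151,30,0,0, 0,-0.168,-0.188,0.179,35,0,0, 0,-0.168,-0.216,0.206,40,0,0, 0,-0.168,-0.245,0.233,45,0,0]' 40; python3 - <<'E'
from h import *
st();go([.589,-.245,.40],(.894,.447))
E
```

```text
t: 1.15
tool_pos: [0.3425, 0.2837, 0.399]
tool_rot: [0.867, 1.391, -0.867]
contact_force: [0.5, -0.3, 1.1]
opening: 0.0002
t 1.15 pos [0.3425 0.2837 0.399 ] x [ 0.  0. -1.] y [0.898 0.44  0.   ] z [ 0.44  -0.898  0.   ] F [ 0.51 -0.34  1.07] op 0.0002 q [ 0.52 -0.43  1.76 -0.    1.81  0.07]
shift [-0.001  -0.0115  0.5832] turn [-0.44  0.   -0.01]
```

```bash
python3 -m handwheel '[0,0,0,0.04,0,0,0, 0,0,0,0.08,0,0,0, 0,0,0,0.12,0,0,0, 0,0,-0.002,0.16,0,0,0, 0,0,-0.004,0.2,0,0,0, 0,0,-0.006,0.24,0,0,0, 0,0,-0.008,0.28,0,0,0, 0,0,-0.01,0.32,0,0,0, 0,0,-0.011,0.36,0,0,0, 0,0,-0.011,0.4,0,0,0, 0,0,-0.011,0.44,0,0,0, 0,0,-0.011,0.48,0,0,0]'; python3 - <<'E'
from h import *
st();go([.589,-.245,.283],(.894,.447))
E
```

```text
t: 2.15
tool_pos: [0.5458, -0.1517, 0.3989]
tool_rot: [0.865, 1.392, -0.865]
contact_force: [1.3, 0.6, 2.0]
opening: -0.0003
t 2.15 pos [ 0.5458 -0.1517  0.3989] x [-0.  0. -1.] y [ 0.896  0.443 -0.   ] z [ 0.443 -0.896 -0.   ] F [1.3  0.57 2.01] op -0.0003 q [-0.4  -0.13  1.52  0.    1.76 -0.86]
shift [ 0.1159 -0.0026  0.1028] turn [-0.26 -0.02  0.01]
```

```bash
python3 -m handwheel '[0,0,-0.003,0.04,0,0,0, 0,0,-0.003,0.08,0,0,0, 0,0,-0.003,0.105,0,0,0, 0,0.03,-0.003,0.105,0,0,0, 0,0.07,-0.003,0.105,0,0,0, 0,0.1,-0.003,0.105,0,0,0, 0,0.115,-0.003,0.105,0,0,0, 0,0.116,-0.003,0.105,0,0,0]'; python3 - <<'E'
from h import *
o=st()
for n in("side","scene","wrist"):cv2.imwrite(f"pics/{n}1.png",ctrl.get_image(n)[0])
a=cv2.imread("pics/side1.png")[90:240,180:340];b=cv2.imread("pics/scene1.png")[120:270,220:380]
cv2.imwrite("pics/c1.png",np.vstack([cv2.resize(np.hstack([a,b]),None,fx=2.5,fy=2.5)]))
E
```

```text
t: 2.82
tool_pos: [0.5874, -0.244, 0.2776]
tool_rot: [0.865, 1.402, -0.866]
contact_force: [0.1, 0.0, -0.0]
opening: -0.0002
t 2.82 pos [ 0.5874 -0.244   0.2776] x [-0.008  0.004 -1.   ] y [ 0.896  0.444 -0.005] z [ 0.444 -0.896 -0.008] F [ 0.06  0.04 -0.01] op -0.0002 q [-0.51  0.06  1.53 -0.    1.56 -0.97]
```

View pics/c1.png

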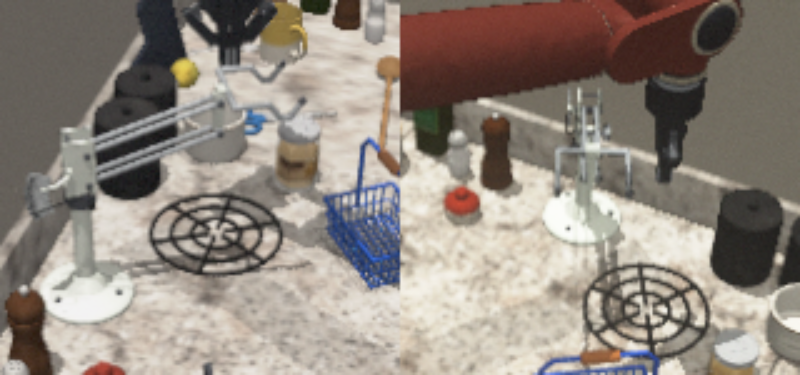

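```bash
cat >> h.py <<'E'
POST=np.array([.738,-.0615])
def arc(phis,r,lat,z,obs=None):
    o=obs or ctrl.get_obs();R=Ro.from_rotvec(o["tool_rot"]).as_matrix()
    for ph in phis:
        a=np.radians(ph);u=np.array([-np.cos(a),-np.sin(a)]);y=np.array([-np.sin(a),np.cos(a)])
        p=np.array([*(POST+r*u+lat*y),z]);s=R.T@(p-o["tool_pos"])
        print(ph,p.round(3),s.round(3))
E
python3 - <<'E'
from h import *
arc([26.6,24,21,18,15,12,9,6,3,0,-3,-6,-9,-12,-15,-18,-21],.215,-.067,.278)
E
```

```text
26.6 [ 0.576 -0.218  0.278] [ 0.008 -0.001 -0.031]
24 [ 0.569 -0.21   0.278] [ 0.008 -0.003 -0.041]
21 [ 0.561 -0.201  0.278] [ 0.008 -0.006 -0.052]
18 [ 0.554 -0.192  0.278] [ 0.008 -0.008 -0.064]
15 [ 0.548 -0.182  0.278] [ 0.008 -0.01  -0.076]
12 [ 0.542 -0.172  0.278] [ 0.007 -0.011 -0.087]
9 [ 0.536 -0.161  0.278] [ 0.007 -0.011 -0.099]
6 [ 0.531 -0.151  0.278] [ 0.007 -0.011 -0.111]
3 [ 0.527 -0.14   0.278] [ 0.007 -0.01  -0.123]
0 [ 0.523 -0.128  0.278] [ 0.007 -0.008 -0.135]
-3 [ 0.52  -0.117  0.278] [ 0.007 -0.006 -0.146]
-6 [ 0.517 -0.106  0.278] [ 0.007 -0.003 -0.158]
-9 [ 0.515 -0.094  0.278] [ 0.007 -0.    -0.169]
-12 [ 0.514 -0.082  0.278] [ 0.007  0.004 -0.18 ]
-15 [ 0.513 -0.071  0.278] [ 0.007  0.008 -0.191]
-18 [ 0.513 -0.059  0.278] [ 0.007  0.014 -0.201]
-21 [ 0.513 -0.047  0.278] [ 0.007  0.019 -0.212]
```

```bash
python3 -m handwheel '[0,0.005,-0.001,-0.012,0,0,0, 0,0.005,-0.001,-0.022,0,0,0, 0,0.005,-0.001,-0.031,0,0,0, 0,0.005,-0.003,-0.041,3,0,0, 0,0.005,-0.006,-0.052,6,0,0, 0,0.005,-0.008,-0.064,9,0,0, 0,0.005,-0.01,-0.076,12,0,0, 0,0.005,-0.011,-0.087,15,0,0, 0,0.005,-0.011,-0.099,18,0,0]'; python3 - <<'E'
from h import *
o=st()
for n in("side","scene"):cv2.imwrite(f"pics/{n}2.png",ctrl.get_image(n)[0])
a=cv2.imread("pics/side2.png")[90:240,180:340];b=cv2.imread("pics/scene2.png")[120:270,220:380]
cv2.imwrite("pics/c2.png",np.vstack([cv2.resize(np.hstack([a,b]),None,fx=2.5,fy=2.5)]))
st()
E
```

```text
t: 3.72
tool_pos: [0.5357, -0.161, 0.2806]
tool_rot: [1.103, 1.269, -1.102]
contact_force: [-0.3, -1.5, 0.6]
opening: 0.0001
t 3.72 pos [ 0.5357 -0.161   0.2806] x [ 0.003 -0.002 -1.   ] y [0.99  0.142 0.003] z [ 0.142 -0.99   0.003] F [-0.26 -1.52  0.58] op 0.0001 q [-0.42 -0.13  1.71 -0.    1.56 -0.57]
t 3.82 pos [ 0.5356 -0.1601  0.2805] x [ 0.003 -0.001 -1.   ] y [0.989 0.147 0.003] z [ 0.147 -0.989  0.002] F [ 0.28  0.27 -0.69] op -0.0002 q [-0.42 -0.13  1.71  0.    1.56 -0.57]
```

View pics/c2.png

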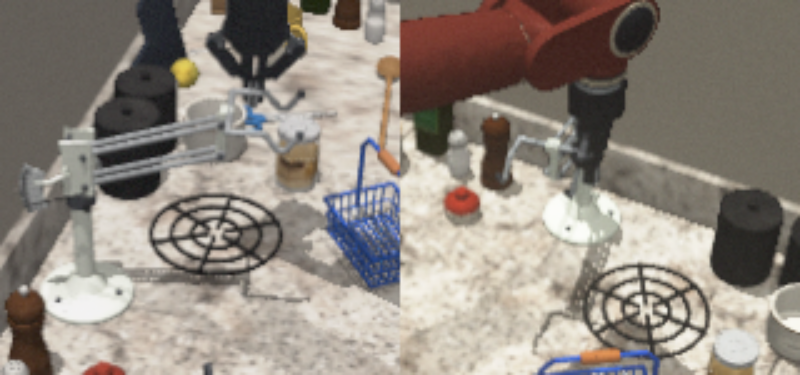

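The finger is on the outside of the right prong and the arm is swinging with it. I'll carry on along the arc.

```bash
python3 - <<'E'
from h import *
arc([9,6,3,0,-3,-6,-9,-12,-15,-18,-21,-25,-30,-35,-40],.215,-.067,.280)
E
```

```text
9 [ 0.536 -0.161  0.28 ] [0.    0.    0.001]
6 [ 0.531 -0.151  0.28 ] [ 0.    -0.003 -0.01 ]
3 [ 0.527 -0.14   0.28 ] [ 0.    -0.006 -0.021]
0 [ 0.523 -0.128  0.28 ] [ 0.    -0.008 -0.033]
-3 [ 0.52  -0.117  0.28 ] [ 0.    -0.009 -0.045]
-6 [ 0.517 -0.106  0.28 ] [ 0.    -0.01  -0.057]
-9 [ 0.515 -0.094  0.28 ] [ 0.    -0.011 -0.068]
-12 [ 0.514 -0.082  0.28 ] [ 0.   -0.01 -0.08]
-15 [ 0.513 -0.071  0.28 ] [ 0.    -0.009 -0.092]
-18 [ 0.513 -0.059  0.28 ] [ 0.    -0.008 -0.104]
-21 [ 0.513 -0.047  0.28 ] [ 0.    -0.006 -0.115]
-25 [ 0.515 -0.031  0.28 ] [ 0.    -0.002 -0.13 ]
-30 [ 0.518 -0.012  0.28 ] [ 0.     0.005 -0.149]
-35 [0.523 0.007 0.28 ] [ 0.     0.012 -0.167]
-40 [0.53  0.025 0.28 ] [ 0.     0.022 -0.184]
```

```bash
python3 -m handwheel '[0,0,-0.003,-0.01,3,0,0, 0,0,-0.006,-0.021,6,0,0, 0,0,-0.008,-0.033,9,0,0]'
```

```text
t: 4.07
tool_pos: [0.5232, -0.1303, 0.2799]
tool_rot: [1.219, 1.2, -1.218]
contact_force: [0.1, -1.3, 0.8]
opening: 0.0001
```

```bash
python3 -m handwheel '[0,0,-0.002,-0.008,2,0,0, 0,0,-0.003,-0.018,4,0,0, 0,0,-0.003,-0.023,6,0,0]';python3 - <<'E'
from h import *
st()
E
```

```text
t: 4.32
tool_pos: [0.5198, -0.1088, 0.2799]
tool_rot: [1.289, 1.146, -1.298]
contact_force: [-5.4, -17.1, 2.2]
opening: -0.0001
t 4.32 pos [ 0.5198 -0.1088  0.2799] x [ 0.    -0.007 -1.   ] y [ 0.993 -0.117  0.001] z [-0.117 -0.993  0.007] F [ -5.43 -17.14   2.23] op -0.0001 q [-0.34 -0.2   1.77 -0.01  1.57 -0.23]
```

I felt 17 N, so the arm is at its stop. Backing off.

```bash
python3 -m handwheel '[0,0,0,0.008,0,0,0, 0,0,0,0.015,0,0,0, 0,0,0,0.03,0,0,0, 0,0,0,0.05,0,0,0, 0,0,0,0.06,0,0,0]';python3 - <<'E'
from h import *
st()
for n in("side","scene"):
    im,d=ctrl.get_image(n);cv2.imwrite(f"pics/{n}3.png",im);np.save(f"pics/{n}3.npy",d)
a=cv2.imread("pics/side3.png")[110:220,180:310];b=cv2.imread("pics/scene3.png")[130:240,230:360]
cv2.imwrite("pics/c3a.png",cv2.resize(a,None,fx=6,fy=5.4));cv2.imwrite("pics/c3b.png",cv2.resize(b,None,fx=6,fy=5.4))
E
```

```text
t: 4.73
tool_pos: [0.5132, -0.1682, 0.2788]
tool_rot: [1.295, 1.151, -1.294]
contact_force: [0.1, -0.4, -1.0]
opening: -0.0003
t 4.73 pos [ 0.5132 -0.1682  0.2788] x [ 0.001 -0.    -1.   ] y [ 0.993 -0.116  0.001] z [-0.116 -0.993  0.   ] F [ 0.07 -0.44 -1.  ] op -0.0003 q [-0.45 -0.18  1.75 -0.    1.56 -0.34]
```

View pics/c3a.png

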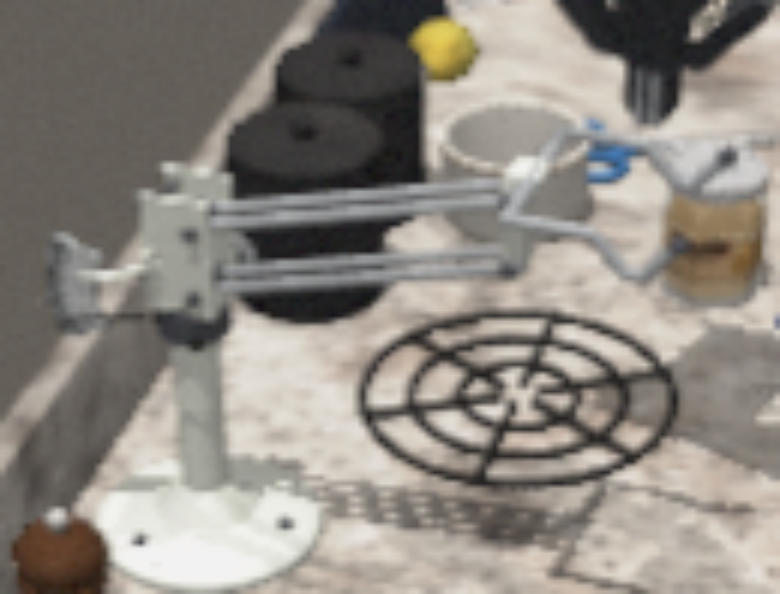

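View pics/c3b.png

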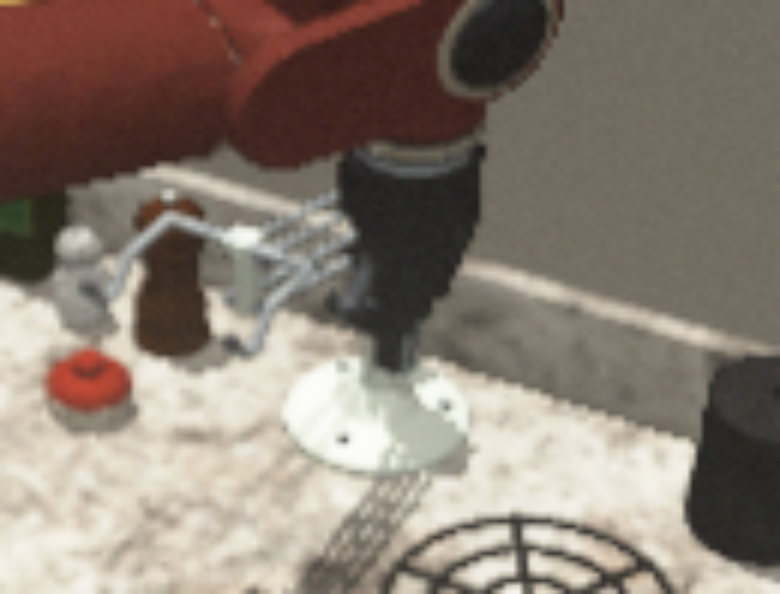

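```bash
python3 - <<'E'
from h import *
P=lambda n,x:print(n,np.round(x[0],4),round(x[1],4))
L=tri("scene",(245.3,183.9),"side",(293,155.4));R=tri("scene",(269.2,193.5),"side",(301.3,139.1));P("L",L);P("R",R)
print(plane("scene",[(245.3,183.9),(269.2,193.5)],.308),plane("side",[(293,155.4),(301.3,139.1)],.308))
m=(L[0]+R[0])[:2]/2;print(m,np.linalg.norm(L[0]-R[0]),np.linalg.norm(m-POST),np.degrees(np.arctan2(*(POST-m)[::-1])),np.degrees(np.arctan2(*(R[0]-L[0])[:2])))
E
```

```text
L [ 4.653e-01 -3.000e-04  3.051e-01] 0.0022
R [ 0.4599 -0.0954  0.305 ] 0.0002
[[ 0.46082824 -0.00224959  0.308     ]
 [ 0.45702982 -0.096963    0.308     ]] [[ 0.46556905  0.00268924  0.308     ]
 [ 0.45909797 -0.09037361  0.308     ]]
[ 0.46261322 -0.04783208] 0.09519514940871869 0.27572575495178214 -2.8413557966897596 -176.77830442802008
```

The tips are 95 mm apart (96 expected) and 0.276 m from the axis, at z 0.305. The arm now points about 3° to the left, and the seat is at roughly (0.482, -0.048). Next is the grip.

```bash
python3 - <<'E'
from h import *
go([.513,-.168,.40]);go([.479,.248,.30],(.92,.39));go([.479,.248,.40],(.92,.39))
E
```

```text
shift [-1.214e-01 -1.000e-04  2.000e-04] turn [ 0.   -0.01 -0.02]
shift [-0.0214 -0.083  -0.4089] turn [-2.975e+01 -1.000e-02 -3.000e-02]
shift [-0.1214 -0.0829 -0.4089] turn [-2.975e+01 -1.000e-02 -3.000e-02]
```

```bash
python3 -m handwheel '[0,-0.04,0,0.01,0,0,0, 0,-0.08,0,0,0,0,0, 0.3,-0.115,0,-0.01,0,0,0, 0.7,-0.121,-0.008,-0.045,-3,0,0, 0.7,-0.121,-0.016,-0.083,-6,0,0, 0.7,-0.121,-0.024,-0.12,-9,0,0, 0.7,-0.121,-0.032,-0.158,-12,0,0, 0.7,-0.121,-0.04,-0.195,-15,0,0, 0.7,-0.121,-0.048,-0.233,-18,0,0, 0.7,-0.121,-0.056,-0.27,-21,0,0, 0.7,-0.11,-0.064,-0.305,-24,0,0, 0.7,-0.1,-0.072,-0.34,-27,0,0]' 40;python3 - <<'E'
from h import *
st();go([.479,.248,.26],(.92,.39))
E
```

```text
t: 5.83
tool_pos: [0.4805, 0.1824, 0.3792]
tool_rot: [0.943, 1.357, -0.939]
contact_force: [1.2, 0.5, -0.8]
opening: 0.0597
t 5.83 pos [0.4805 0.1824 0.3792] x [ 0.002  0.001 -1.   ] y [0.936 0.351 0.002] z [ 0.351 -0.936 -0.001] F [ 1.2   0.48 -0.83] op 0.0597 q [ 0.22 -0.26  1.66  0.    1.74 -0.14]
shift [ 0.1193  0.0213 -0.0619] turn [-2.41 -0.03 -0.14]
```

```bash
python3 -m handwheel '[0.7,0.01,0.01,-0.03,-1,0,0, 0.7,0.03,0.021,-0.06,-2.4,0,0, 0.7,0.07,0.021,-0.062,-2.4,0,0, 0.7,0.1,0.021,-0.062,-2.4,0,0, 0.7,0.119,0.021,-0.062,-2.4,0,0, 0.7,0.119,0.021,-0.062,-2.4,0,0]' 40;python3 - <<'E'
from h import *
st()
o=ctrl.get_obs();im,d=ctrl.get_image("wrist");cv2.imwrite("pics/w4.png",im)
np.save("pics/w4.npy",d);import pickle;pickle.dump(o,open("pics/w4.pkl","wb"))
for n in("side","scene"):
    im,d=ctrl.get_image(n);cv2.imwrite(f"pics/{n}4.png",im);np.save(f"pics/{n}4.npy",d)
st()
E
```

```text
t: 6.33
tool_pos: [0.4761, 0.2452, 0.2532]
tool_rot: [0.905, 1.379, -0.918]
contact_force: [-0.2, -0.6, -1.0]
opening: 0.06
t 6.33 pos [0.4761 0.2452 0.2532] x [-0.01  -0.003 -1.   ] y [ 0.922  0.388 -0.01 ] z [ 0.388 -0.922 -0.001] F [-0.21 -0.57 -1.05] op 0.06 q [ 0.34 -0.17  1.79  0.    1.53 -0.06]
t 6.48 pos [0.4798 0.2457 0.2611] x [ 0.002  0.001 -1.   ] y [0.922 0.387 0.002] z [ 0.387 -0.922 -0.   ] F [-0.1   0.01  1.81] op 0.0595 q [ 0.33 -0.17  1.78  0.    1.53 -0.06]
```

View pics/w4.png

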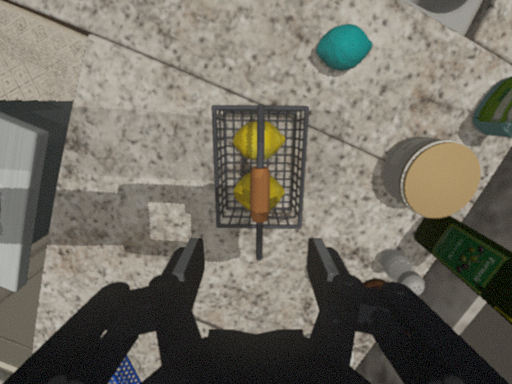

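View pics/side4.png

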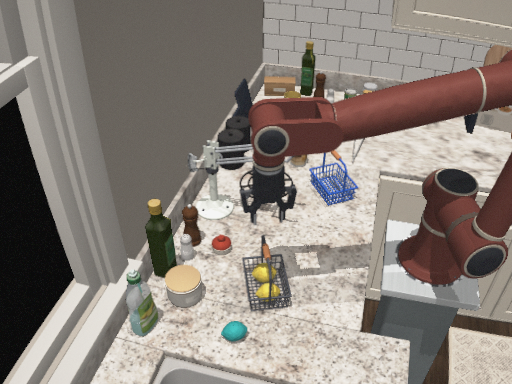

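Wrist view: the black basket's bar runs vertically at column 260, and the orange grip spans rows 168–221, so it is parallel to the tool z axis. I'll refine the grip position.

```bash
python3 - <<'E'
from h import *
import pickle
o=pickle.load(open("pics/w4.pkl","rb"));im=cv2.imread("pics/w4.png")
m=cv2.inRange(cv2.cvtColor(im,cv2.COLOR_BGR2HSV),(5,120,60),(16,255,255));m[:, :230]=0;m[:,290:]=0;m[240:]=0;m[:150]=0
ys,xs=np.nonzero(m);print(len(xs),xs.mean(),ys.mean(),xs.min(),xs.max(),ys.min(),ys.max())
print(plane("wrist",[(xs.mean(),ys.mean()),(260,168),(260,221)],.158,o))
p=plane("wrist",[(262,115),(259.5,255)],.155,o);print(p)
print(tri("wrist",(xs.mean(),ys.mean()),"side",(265.8,250.9),o),tri("wrist",(xs.mean(),ys.mean()),"scene",(193,191.4),o))
go([.479,.248,.136],(.92,.39))
E
```

```text
948 259.4198312236287 193.8470464135021 250 269 167 222
[[0.47794723 0.24954559 0.158     ]
 [0.46881241 0.27221281 0.158     ]
 [0.4892318  0.22460796 0.158     ]]
[[0.45231789 0.31512604 0.155     ]
 [0.50413894 0.18863695 0.155     ]]
(array([0.47906855, 0.25042186, 0.16039471]), np.float64(0.002875280148246913)) (array([0.47832601, 0.24853615, 0.15430026]), np.float64(0.0002525058208356906))
shift [ 1.251e-01 -1.000e-04 -2.400e-03] turn [-0.22 -0.01 -0.12]
```

```bash
python3 -m handwheel '[0.7,0.035,0,-0.003,0,0,0, 0.7,0.07,0,-0.003,0,0,0, 0.7,0.1,0,-0.003,0,0,0, 0.7,0.115,0,-0.003,0,0,0, 0.7,0.122,0,-0.003,0,0,0, 0.7,0.125,0,-0.003,0,0,0, 0.7,0.125,0,-0.003,0,0,0]' 60;python3 - <<'E'
from h import *
st();go([.4785,.249,.136],(.919,.394))
E
python3 -m handwheel '[0,0,0,0,0,0,0, 0,0,0,0,0,0,0, 0,0,0,0,0,0,0, 0,0,0,0,0,0,0, 0,0,0,0,0,0,0, 0,0,0,0,0,0,0]' 60;python3 - <<'E'
from h import *
st()
E
```

```text
t: 7.07
tool_pos: [0.4794, 0.2483, 0.1362]
tool_rot: [0.914, 1.369, -0.91]
contact_force: [0.1, 0.4, 0.1]
opening: 0.0597
t 7.07 pos [0.4794 0.2483 0.1362] x [ 0.003  0.001 -1.   ] y [0.922 0.386 0.003] z [ 0.386 -0.922  0.   ] F [0.15 0.41 0.05] op 0.0597 q [ 0.34 -0.07  1.9   0.    1.31 -0.06]
shift [ 0.0002 -0.0005 -0.001 ] turn [-0.48  0.01 -0.17]
t: 7.57
tool_pos: [0.4786, 0.2481, 0.1359]
tool_rot: [0.913, 1.37, -0.911]
contact_force: [-2.9, -1.1, 6.2]
opening: 0.017
t 7.57 pos [0.4786 0.2481 0.1359] x [ 0.001  0.    -1.   ] y [0.922 0.386 0.001] z [ 0.386 -0.922  0.   ] F [-2.9  -1.13  6.22] op 0.017 q [ 0.34 -0.07  1.9  -0.    1.31 -0.06]
```

```bash
python3 -m handwheel '[0,-0.008,0,0,0,0,0, 0,-0.02,0,0,0,0,0, 0,-0.035,0,0,0,0,0, 0,-0.05,0,0,0,0,0, 0,-0.065,0,0,0,0,0, 0,-0.08,0,0,0,0,0, 0,-0.085,0,0,0,0,0, 0,-0.085,0,0,0,0,0, 0,-0.085,0,0,0,0,0, 0,-0.085,0,0,0,0,0]' 60;python3 - <<'E'
from h import *
st()
for n in("side","scene"):cv2.imwrite(f"pics/{n}5.png",ctrl.get_image(n)[0]);st()
b=cv2.imread("pics/scene5.png")[120:270,120:320];a=cv2.imread("pics/side5.png")[150:300,180:380]
cv2.imwrite("pics/c5.png",cv2.resize(np.hstack([a,b]),None,fx=2,fy=2))
go([.38,.249,.32]);go([.38,-.048,.32],(1,-.05))
E
```

```text
t: 8.4
tool_pos: [0.4773, 0.2477, 0.2178]
tool_rot: [0.911, 1.373, -0.914]
contact_force: [-0.8, 0.1, -4.0]
opening: 0.0171
t 8.4 pos [0.4773 0.2477 0.2178] x [-0.002 -0.001 -1.   ] y [ 0.922  0.386 -0.003] z [ 0.386 -0.922 -0.   ] F [-0.75  0.08 -4.03] op 0.0171 q [ 0.34 -0.15  1.83  0.    1.46 -0.06]
t 8.45 pos [0.4773 0.2477 0.2176] x [-0.003 -0.001 -1.   ] y [ 0.922  0.386 -0.003] z [ 0.386 -0.922 -0.   ] F [-0.16  0.79 -4.44] op 0.0169 q [ 0.34 -0.15  1.83  0.    1.46 -0.06]
t 8.5 pos [0.4773 0.2477 0.2177] x [-0.003 -0.001 -1.   ] y [ 0.922  0.386 -0.003] z [ 0.386 -0.922 -0.   ] F [ 0.02  0.15 -4.19] op 0.0167 q [ 0.34 -0.15  1.83 -0.    1.46 -0.06]
shift [-0.102  -0.0895 -0.0388] turn [-0.   -0.01  0.15]
shift [-0.1018 -0.2043  0.2351] turn [25.6   0.03  0.15]
```

View pics/c5.png

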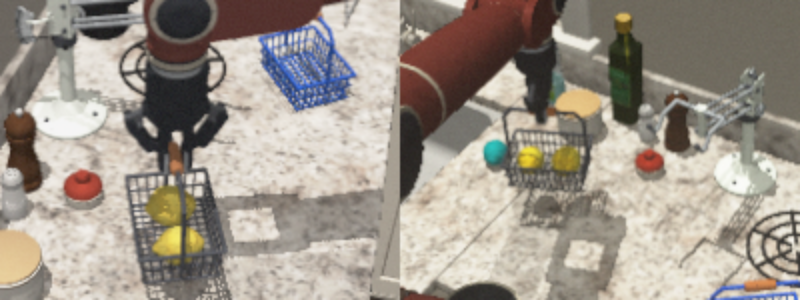

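The basket is held, both lemons are in it and it is off the worktop. Its weight is about 4.2 N, so I expect a sink of roughly 47 mm. I'll raise it and bring it round to the tip side.

```bash
python3 -m handwheel '[0,-0.008,-0.007,-0.003,0,0,0, 0,-0.02,-0.018,-0.008,0,0,0, 0,-0.035,-0.031,-0.013,0,0,0, 0,-0.052,-0.046,-0.02,0,0,0, 0,-0.068,-0.06,-0.026,0,0,0, 0,-0.083,-0.072,-0.031,0,0,0, 0,-0.094,-0.081,-0.035,0,0,0, 0,-0.102,-0.088,-0.036,1,0,0, 0,-0.105,-0.091,-0.03,2,0,0, 0,-0.105,-0.096,-0.018,4,0,0, 0,-0.105,-0.103,-0.002,6,0,0, 0,-0.105,-0.11,0.016,8,0,0]' 60;python3 - <<'E'
from h import *
st();go([.38,-.048,.32],(1,-.05))
E
```

```text
t: 9.5
tool_pos: [0.3826, 0.1898, 0.3234]
tool_rot: [1.018, 1.32, -1.02]
contact_force: [-0.2, 0.6, -4.5]
opening: 0.0167
t 9.5 pos [0.3826 0.1898 0.3234] x [-0.001 -0.001 -1.   ] y [ 0.968  0.253 -0.002] z [ 0.253 -0.968  0.   ] F [-0.23  0.56 -4.54] op 0.0167 q [ 0.29 -0.48  1.92 -0.    1.71  0.03]
shift [ 0.0036 -0.0626  0.2294] turn [17.5   0.03  0.08]
```

```bash
python3 -m handwheel '[0,0,-0.006,0.022,2,0,0, 0,0,-0.012,0.045,4,0,0, 0,0,-0.019,0.07,6,0,0, 0,0,-0.026,0.095,8,0,0, 0,0,-0.033,0.12,10,0,0, 0,0,-0.04,0.145,12,0,0, 0,0,-0.046,0.168,14,0,0, 0,0,-0.052,0.189,15.5,0,0, 0,0,-0.057,0.207,16.5,0,0, 0,0,-0.061,0.22,17.5,0,0, 0,0,-0.063,0.227,17.5,0,0, 0,0,-0.063,0.229,17.5,0,0]' 60;python3 - <<'E'
from h import *
st()
for n in("side","scene"):
    cv2.imwrite(f"pics/{n}6.png",ctrl.get_image(n)[0])
o=ctrl.get_obs();cv2.imwrite("pics/w6.png",ctrl.get_image("wrist")[0]);import pickle;pickle.dump(o,open("pics/w6.pkl","wb"))
a=cv2.imread("pics/side6.png")[110:240,180:340];b=cv2.imread("pics/scene6.png")[130:260,180:340]
cv2.imwrite("pics/c6a.png",cv2.resize(a,None,fx=4.5,fy=4.5));cv2.imwrite("pics/c6b.png",cv2.resize(b,None,fx=4.5,fy=4.5))
st()
E
```

```text
t: 10.5
tool_pos: [0.3798, -0.0482, 0.3235]
tool_rot: [1.246, 1.185, -1.248]
contact_force: [0.0, -0.0, -4.0]
opening: 0.0169
t 10.5 pos [ 0.3798 -0.0482  0.3235] x [-0.001 -0.    -1.   ] y [ 0.999 -0.051 -0.001] z [-0.051 -0.999  0.   ] F [ 0. -0. -4.] op 0.0169 q [-0.32 -0.6   1.99 -0.    1.75 -0.27]
t 10.65 pos [ 0.3801 -0.0465  0.324 ] x [-0.001  0.001 -1.   ] y [ 0.999 -0.048 -0.001] z [-0.048 -0.999 -0.001] F [-0.14 -0.03 -4.1 ] op 0.0169 q [-0.32 -0.6   1.99  0.    1.75 -0.27]
```

View pics/c6a.png

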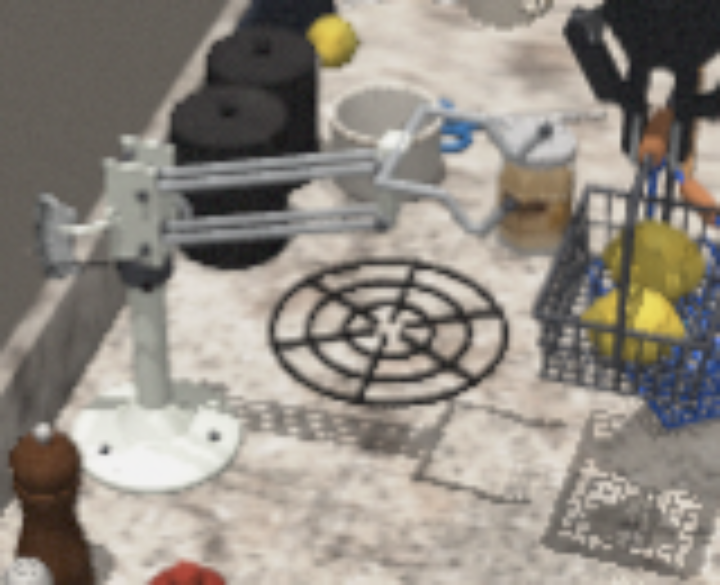

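View pics/c6b.png

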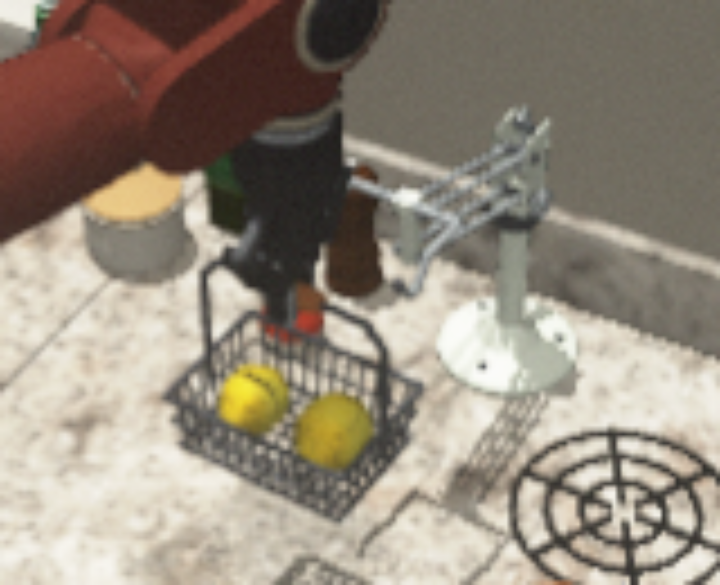

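View pics/w6.png

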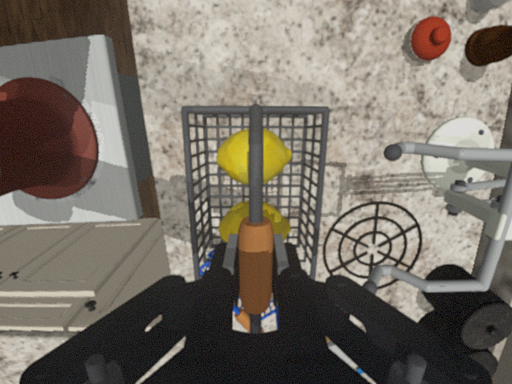

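Wrist view: the tips are at about (393,152) and (374,282), with the bar vertical at column 255. I'll use these for a third estimate of the tips and the bar.

```bash
python3 - <<'E'
from h import *
import pickle
o=pickle.load(open("pics/w6.pkl","rb"))
im=cv2.imread("pics/w6.png");cv2.imwrite("pics/w6c.png",cv2.resize(im[110:340,330:512],None,fx=3.2,fy=2.5))
print(o["tool_pos"])
t=plane("wrist",[(393,152),(374,282)],.308,o);print(t,np.linalg.norm(t[0]-t[1]),np.degrees(np.arctan2(*(t[0]-t[1])[:2])))
b=plane("wrist",[(255,112),(255,215)],.345,o);print(b)
g=plane("wrist",[(256,222),(255,310)],.35,o);print(g)
E
```

```text
[ 0.38008232 -0.04692138  0.32386177]
[[ 0.46518357  0.00434321  0.308     ]
 [ 0.46228228 -0.0871928   0.308     ]] 0.09158197165637301 1.8154177853932363
[[ 0.38405577  0.03115935  0.345     ]
 [ 0.38175122 -0.01684804  0.345     ]]
[[ 0.38215969 -0.01836214  0.35      ]
 [ 0.37922407 -0.06966745  0.35      ]]
```

View pics/w6c.png

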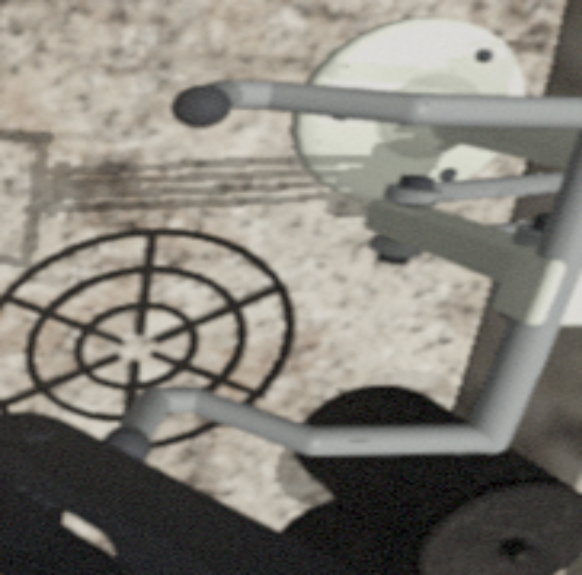

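The lower tip is nearer (370,286), which gives 95 mm spacing and makes the bar and fork parallel within about 1°. I'll move in over the hooks at bar height 0.343 and then check.

```bash
python3 -m handwheel '[0,0,0.006,0,0,0,0, 0,0,0.016,-0.001,0,0,0, 0,0,0.028,-0.001,0,0,0, 0,0,0.04,-0.002,0,0,0, 0,0,0.052,-0.002,0,0,0, 0,0,0.064,-0.003,0,0,0, 0,0,0.075,-0.003,0,0,0, 0,0,0.085,-0.004,0,0,0, 0,0,0.094,-0.004,0,0,0, 0,0,0.1,-0.004,0,0,0, 0,0,0.103,-0.004,0,0,0, 0,0,0.103,-0.004,0,0,0]' 60;python3 - <<'E'
from h import *
st()
for n in("side","scene"):
    cv2.imwrite(f"pics/{n}7.png",ctrl.get_image(n)[0])
o=ctrl.get_obs();cv2.imwrite("pics/w7.png",ctrl.get_image("wrist")[0]);import pickle;pickle.dump(o,open("pics/w7.pkl","wb"))
a=cv2.imread("pics/side7.png")[100:220,220:360];b=cv2.imread("pics/scene7.png")[130:250,200:340]
cv2.imwrite("pics/c7a.png",cv2.resize(a,None,fx=5,fy=5));cv2.imwrite("pics/c7b.png",cv2.resize(b,None,fx=5,fy=5))
st()
E
```

```text
t: 11.65
tool_pos: [0.4836, -0.0475, 0.3241]
tool_rot: [1.244, 1.187, -1.245]
contact_force: [-0.1, 0.1, -5.5]
opening: 0.0169
t 11.65 pos [ 0.4836 -0.0475  0.3241] x [-0.  0. -1.] y [ 0.999 -0.048 -0.   ] z [-0.048 -0.999 -0.   ] F [-0.12  0.1  -5.51] op 0.0169 q [-0.25 -0.32  1.8   0.    1.66 -0.2 ]
t 11.8 pos [ 0.4829 -0.0477  0.3243] x [-0. -0. -1.] y [ 0.999 -0.048 -0.   ] z [-0.048 -0.999  0.   ] F [-0.49 -0.03 -4.88] op 0.0168 q [-0.25 -0.33  1.8  -0.    1.66 -0.2 ]
```

View pics/c7a.png

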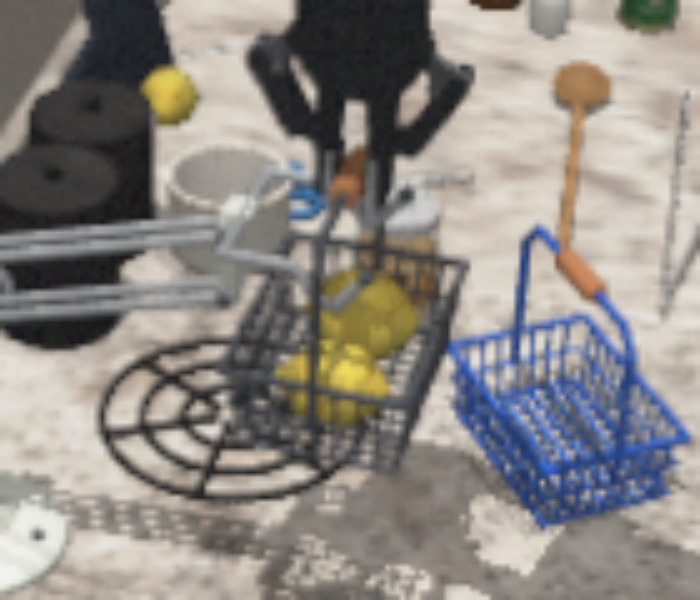

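View pics/c7b.png

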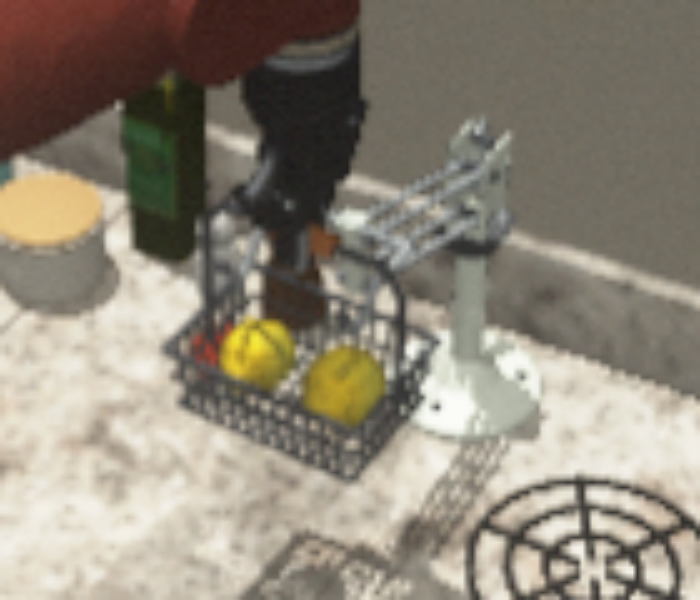

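View pics/w7.png

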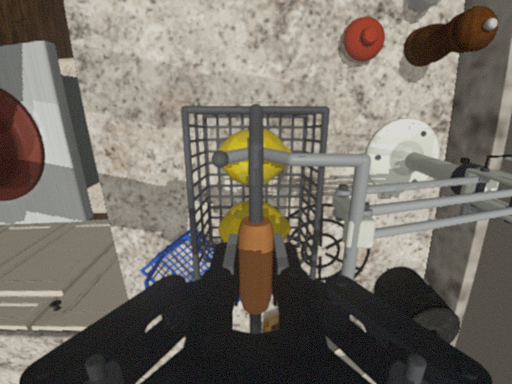

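```bash
python3 - <<'E'
from h import *
import pickle
o=pickle.load(open("pics/w7.pkl","rb"))
t=plane("wrist",[(221,158),(363,159)],.308,o);print("tip,root",t.round(4),np.linalg.norm(t[0]-t[1]))
b=plane("wrist",[(256,115),(256,158),(255.5,215)],.343,o);print("bar",b.round(4))
g=plane("wrist",[(256,220),(254,310)],.345,o);print("grip ends",g.round(4))
ends=plane("wrist",[(256,108)],.343,o);print("bar far bend",ends)
c=plane("wrist",[(363,159),(348,280)],.307,o);print("cross rod",c,np.degrees(np.arctan2(*(c[0]-c[1])[:2])))
E
```

```text
tip,root [[4.654e-01 4.500e-03 3.080e-01]
 [5.503e-01 1.000e-04 3.080e-01]] 0.0850126754521879
bar [[ 0.4873  0.0291  0.343 ]
 [ 0.4864  0.0099  0.343 ]
 [ 0.4849 -0.0186  0.343 ]]
grip ends [[ 0.485  -0.0204  0.345 ]
 [ 0.4814 -0.0751  0.345 ]]
bar far bend [[0.48743425 0.0320893  0.343     ]]
cross rod [[ 5.50685869e-01 -1.06989856e-04  3.07000000e-01]
 [ 5.47075869e-01 -8.60499727e-02  3.07000000e-01]] 2.405271913317064
```

The tip-to-root length is 85 mm (86 expected). The seat on the visible prong is at x = 0.486 and the bar is at x = 0.486. The lateral offset is 3 mm, which I'll correct while lowering to just above the hooks.

```bash
python3 -m handwheel '[0,0.006,0,-0.001,0,0,0, 0,0.014,0,-0.002,0,0,0, 0,0.022,0,-0.003,0,0,0, 0,0.03,0,-0.003,0,0,0, 0,0.036,0,-0.003,0,0,0, 0,0.039,0,-0.003,0,0,0, 0,0.04,0,-0.003,0,0,0, 0,0.04,0,-0.003,0,0,0, 0,0.04,0,-0.003,0,0,0]' 60;python3 - <<'E'
from h import *
import time
st()
E
python3 -m handwheel '[0,0,0,0,0,0,0, 0,0.002,0,0,0,0,0, 0,0.004,0,0,0,0,0]'
python3 -m handwheel '[0,0.002,0,0,0,0,0, 0,0.004,0,0,0,0,0, 0,0.006,0,0,0,0,0]'
```

```text
t: 12.55
tool_pos: [0.4835, -0.0449, 0.2847]
tool_rot: [1.245, 1.185, -1.244]
contact_force: [-0.2, 1.1, -4.0]
opening: 0.0171
t 12.55 pos [ 0.4835 -0.0449  0.2847] x [ 0.001 -0.    -1.   ] y [ 0.999 -0.048  0.001] z [-0.048 -0.999  0.   ] F [-0.24  1.12 -4.03] op 0.0171 q [-0.25 -0.32  1.86 -0.    1.6  -0.2 ]
t: 12.8
tool_pos: [0.4836, -0.0449, 0.2807]
tool_rot: [1.245, 1.185, -1.244]
contact_force: [0.2, 0.4, -5.7]
opening: 0.0169
t: 13.05
tool_pos: [0.4833, -0.0447, 0.274]
tool_rot: [1.245, 1.186, -1.245]
contact_force: [-0.1, -0.9, -4.8]
opening: 0.0172
```

```bash
python3 -m handwheel '[0,0.002,0,0,0,0,0, 0,0.004,-0.001,0,0,0,0, 0,0.006,-0.001,0,0,0,0, 0,0.008,-0.002,0,0,0,0, 0,0.01,-0.002,0,0,0,0, 0,0.01,-0.002,0,0,0,0]';python3 - <<'E'
from h import *
F=[]
for n in("side","scene"):
    cv2.imwrite(f"pics/{n}8.png",ctrl.get_image(n)[0]);F.append(st()["contact_force"])
o=ctrl.get_obs();cv2.imwrite("pics/w8.png",ctrl.get_image("wrist")[0]);st()
a=cv2.imread("pics/side8.png")[100:220,220:360];w=cv2.imread("pics/w8.png")
cv2.imwrite("pics/c8a.png",cv2.resize(a,None,fx=5,fy=5))
E
```

```text
t: 13.55
tool_pos: [0.481, -0.0447, 0.2639]
tool_rot: [1.244, 1.187, -1.245]
contact_force: [-0.1, -0.0, -2.8]
opening: 0.0171
t 13.6 pos [ 0.4811 -0.0447  0.2641] x [-0.001  0.    -1.   ] y [ 0.999 -0.048 -0.001] z [-0.048 -0.999  0.   ] F [-1.52 -0.03 -2.31] op 0.0167 q [-0.25 -0.31  1.89 -0.    1.56 -0.2 ]
t 13.65 pos [ 0.4812 -0.0447  0.2643] x [-0. -0. -1.] y [ 0.999 -0.048 -0.   ] z [-0.048 -0.999  0.   ] F [-1.38 -0.62 -2.27] op 0.0174 q [-0.25 -0.31  1.89 -0.    1.56 -0.2 ]
t 13.7 pos [ 0.4812 -0.0447  0.2645] x [-0. -0. -1.] y [ 0.999 -0.048 -0.   ] z [-0.048 -0.999  0.   ] F [-1.74 -0.39 -3.19] op 0.017 q [-0.25 -0.31  1.89 -0.    1.56 -0.2 ]
```

View pics/c8a.png

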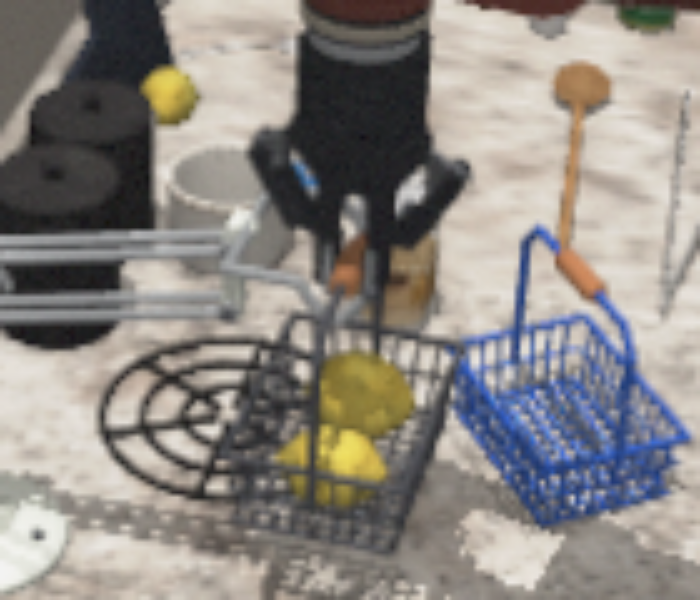

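View pics/w8.png

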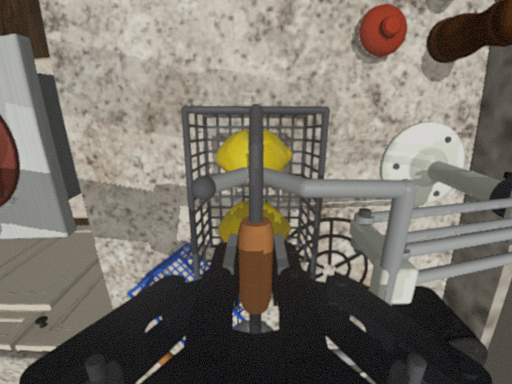

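The bar sits in the hooks with the prong tip ahead of it, and the load is passing to the fork. The side force of -1.5 N means I need to ease outward. Continuing down along the arc.

```bash
python3 -m handwheel '[0,0.002,-0.002,0,0,0,0, 0,0.004,-0.003,0,0,0,0, 0,0.006,-0.003,0,0,0,0, 0,0.008,-0.004,0,0,0,0, 0,0.01,-0.004,0,0,0,0, 0,0.012,-0.005,0,0,0,0, 0,0.014,-0.005,0,0,0,0, 0,0.016,-0.005,0,0,0,0, 0,0.016,-0.005,0,0,0,0, 0,0.016,-0.005,0,0,0,0]';python3 - <<'E'
from h import *
F=[]
for n in("side","scene","wrist","side"):
    cv2.imwrite(f"pics/{n}9.png",ctrl.get_image(n)[0]);F.append(ctrl.get_obs()["contact_force"])
print(np.mean(F,0),np.std(F,0));st()
E
```

```text
t: 14.53
tool_pos: [0.4762, -0.0444, 0.2482]
tool_rot: [1.244, 1.186, -1.245]
contact_force: [-2.0, 0.8, -1.0]
opening: 0.017
[-1.35918223 -0.1141562  -1.35280841] [0.42224338 0.28291179 0.60760953]
t 14.73 pos [ 0.4764 -0.0445  0.2485] x [-0. -0. -1.] y [ 0.999 -0.048 -0.   ] z [-0.048 -0.999  0.   ] F [-1.55 -0.11 -0.95] op 0.0166 q [-0.25 -0.32  1.92 -0.    1.54 -0.2 ]
```

```bash
python3 -m handwheel '[0,0,-0.001,0,0,0,0, 0,0,-0.002,0,0,0,0, 0,0,-0.003,0,0,0,0, 0,0,-0.003,0,0,0,0]';python3 - <<'E'
from h import *
F=[]
for n in("side","scene","wrist","side"):
    o=ctrl.get_obs();cv2.imwrite(f"pics/{n}9.png",ctrl.get_image(n)[0]);F.append(o["contact_force"])
print(np.mean(F,0),np.std(F,0));st()
a=cv2.imread("pics/side9.png")[120:220,230:340]
cv2.imwrite("pics/c9a.png",cv2.resize(a,None,fx=6,fy=6))
cv2.imwrite("pics/c9w.png",cv2.resize(cv2.imread("pics/wrist9.png")[100:300,150:430],None,fx=2.5,fy=2.5))
E
```

```text
t: 15.07
tool_pos: [0.4752, -0.0445, 0.2492]
tool_rot: [1.248, 1.181, -1.241]
contact_force: [7.1, 0.3, -2.0]
opening: 0.0167
[ 6.82954043 -0.48794638 -2.95677328] [0.35958318 0.45365585 0.55609362]
t 15.27 pos [ 0.4752 -0.0445  0.2492] x [ 0.006 -0.001 -1.   ] y [ 0.999 -0.049  0.006] z [-0.049 -0.999  0.   ] F [ 6.4  -0.33 -1.99] op 0.0167 q [-0.25 -0.33  1.93  0.    1.54 -0.2 ]
```

View pics/c9a.png

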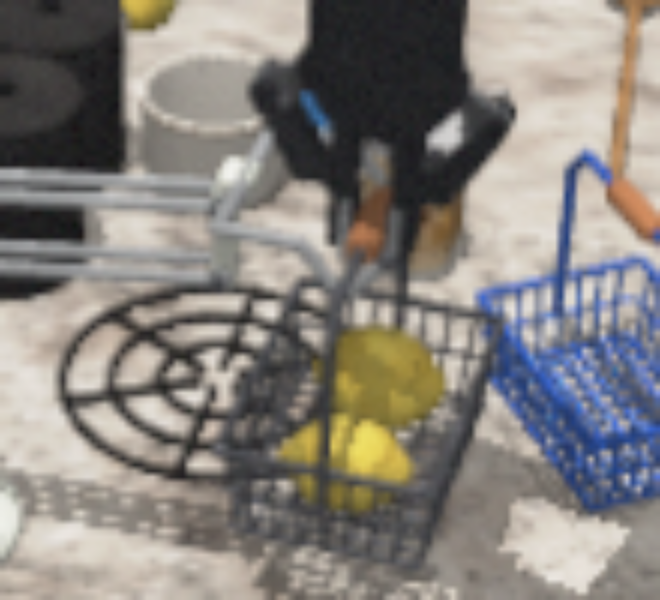

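View pics/c9w.png

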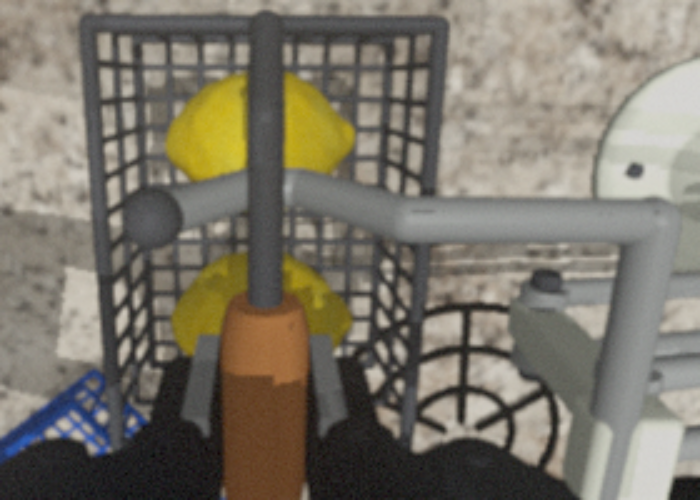

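```bash
python3 -m handwheel '[0,0,0.001,0,0,0,0, 0,0,0.002,0,0,0,0, 0,0,0.0025,0,0,0,0, 0,0.002,0.0025,0,0,0,0, 0,0.004,0.0025,0,0,0,0, 0,0.005,0.0025,0,0,0,0, 0,0.005,0.0025,0,0,0,0]';python3 - <<'E'
from h import *
F=[]
for n in("side","scene","wrist","side"):
    o=ctrl.get_obs();cv2.imwrite(f"pics/{n}10.png",ctrl.get_image(n)[0]);F.append(o["contact_force"])
print(np.mean(F,0),np.std(F,0));st()
E
```

```text
t: 15.85
tool_pos: [0.4753, -0.0444, 0.2426]
tool_rot: [1.244, 1.187, -1.246]
contact_force: [-1.0, -0.4, 0.0]
opening: 0.0171
[-1.60375328  0.0363741  -0.68550948] [0.48089038 0.71337452 0.44840342]
t 16.05 pos [ 0.4758 -0.0444  0.2434] x [-0.  0. -1.] y [ 0.999 -0.048 -0.   ] z [-0.048 -0.999  0.   ] F [-2.32  0.93  0.1 ] op 0.017 q [-0.25 -0.32  1.93 -0.    1.53 -0.2 ]
```

```bash
python3 -m handwheel '[0,0.002,-0.0005,0,0,0,0, 0,0.004,-0.0005,0,0,0,0, 0,0.005,-0.001,0,0,0,0, 0,0.005,-0.001,0,0,0,0, 0,0.005,-0.001,0,0,0,0]';python3 - <<'E'
from h import *
F=[]
for n in("side","scene","wrist","side","wrist","side"):
    o=ctrl.get_obs();cv2.imwrite(f"pics/{n}10.png",ctrl.get_image(n)[0]);F.append(o["contact_force"])
print(np.mean(F,0),np.std(F,0));st()
a=cv2.imread("pics/side10.png")[120:220,230:340]
cv2.imwrite("pics/c10a.png",cv2.resize(a,None,fx=6,fy=6))
cv2.imwrite("pics/c10w.png",cv2.resize(cv2.imread("pics/wrist10.png")[100:300,150:430],None,fx=2.5,fy=2.5))
E
```

```text
t: 16.47
tool_pos: [0.4752, -0.0444, 0.2384]
tool_rot: [1.245, 1.185, -1.244]
contact_force: [0.9, -0.2, -1.4]
opening: 0.0169
[ 1.02585555 -0.00752432 -0.85270166] [0.42609163 0.30998595 0.3501796 ]
t 16.77 pos [ 0.4751 -0.0444  0.2385] x [ 0.001 -0.    -1.   ] y [ 0.999 -0.048  0.001] z [-0.048 -0.999  0.   ] F [ 1.46 -0.35 -0.89] op 0.017 q [-0.25 -0.32  1.94  0.    1.52 -0.2 ]
```

View pics/c10a.png

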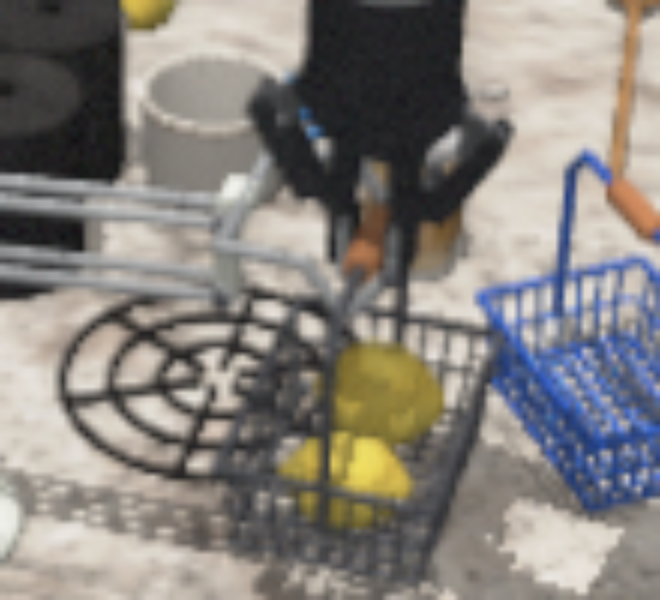

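View pics/c10w.png

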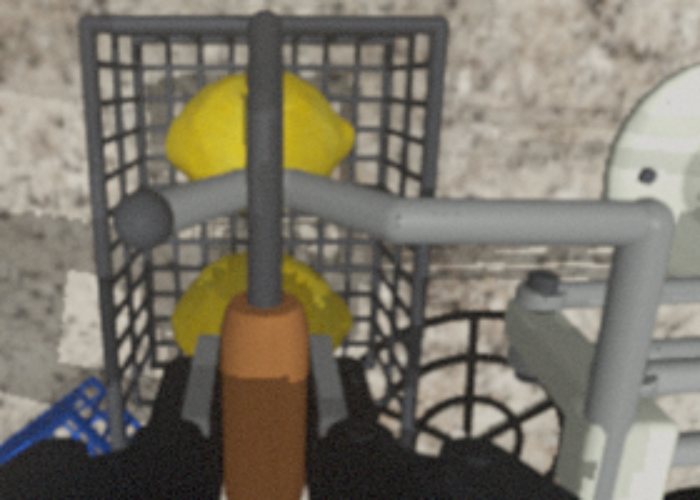

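```bash
python3 -m handwheel '[0,0.002,0,0,0,0,0, 0,0.004,0,0,0,0,0, 0,0.006,0,0,0,0,0, 0,0.006,0,0,0,0,0, 0,0.006,0,0,0,0,0]';python3 - <<'E'
from h import *
F=[]
for n in("side","scene","wrist","side","wrist","side"):
    o=ctrl.get_obs();ctrl.get_image(n);F.append(o["contact_force"])
print(np.mean(F,0),np.std(F,0));st()
E
```

```text
t: 17.18
tool_pos: [0.4747, -0.0443, 0.232]
tool_rot: [1.244, 1.187, -1.245]
contact_force: [0.1, 0.4, 0.8]
opening: 0.0168
[-0.31275215 -0.04741926 -0.13189924] [0.40113675 0.46429787 0.54897652]
t 17.48 pos [ 0.4747 -0.0444  0.2323] x [-0.  0. -1.] y [ 0.999 -0.048 -0.   ] z [-0.048 -0.999 -0.   ] F [-1.98  1.18 -0.63] op 0.0168 q [-0.25 -0.31  1.94 -0.    1.51 -0.2 ]
```

The remaining load on the gripper is about 0.1 N. The sink of roughly 42 mm fits the weight. I'll ease the grip and open gradually.

```bash
python3 -m handwheel '[0,0.001,0,0,0,0,0, 0,0.001,0,0,0,0,0, 0,0.001,0,0,0,0,0]' 20; python3 -m handwheel '[0.22,0.001,0,0,0,0,0, 0.25,0.001,0,0,0,0,0, 0.28,0.001,0,0,0,0,0, 0.31,0.001,0,0,0,0,0, 0.34,0.001,0,0,0,0,0, 0.37,0.001,0,0,0,0,0, 0.4,0.001,0,0,0,0,0, 0.43,0.001,0,0,0,0,0, 0.45,0.001,0,0,0,0,0, 0.45,0.001,0,0,0,0,0]' 20;python3 - <<'E'
from h import *
F=[]
for n in("side","scene","wrist"):
    o=ctrl.get_obs();cv2.imwrite(f"pics/{n}11.png",ctrl.get_image(n)[0]);F.append(o["contact_force"])
print(np.mean(F,0));st()
a=cv2.imread("pics/side11.png")[120:220,230:340]
cv2.imwrite("pics/c11a.png",cv2.resize(a,None,fx=6,fy=6))
cv2.imwrite("pics/c11w.png",cv2.resize(cv2.imread("pics/wrist11.png")[100:340,130:430],None,fx=2.5,fy=2.5))
E
```

```text
t: 17.73
tool_pos: [0.4747, -0.0444, 0.2312]
tool_rot: [1.245, 1.186, -1.245]
contact_force: [-1.1, 0.4, 0.8]
opening: 0.0169
t: 18.57
tool_pos: [0.4748, -0.0444, 0.2303]
tool_rot: [1.245, 1.186, -1.245]
contact_force: [-0.1, -0.2, 0.4]
opening: 0.038
[0.15669671 0.25657551 0.1767901 ]
t 18.72 pos [ 0.4749 -0.0444  0.2303] x [ 0. -0. -1.] y [ 0.999 -0.048  0.   ] z [-0.048 -0.999  0.   ] F [-0.5   0.39 -0.22] op 0.0378 q [-0.25 -0.31  1.95 -0.    1.51 -0.2 ]
```

View pics/c11a.png

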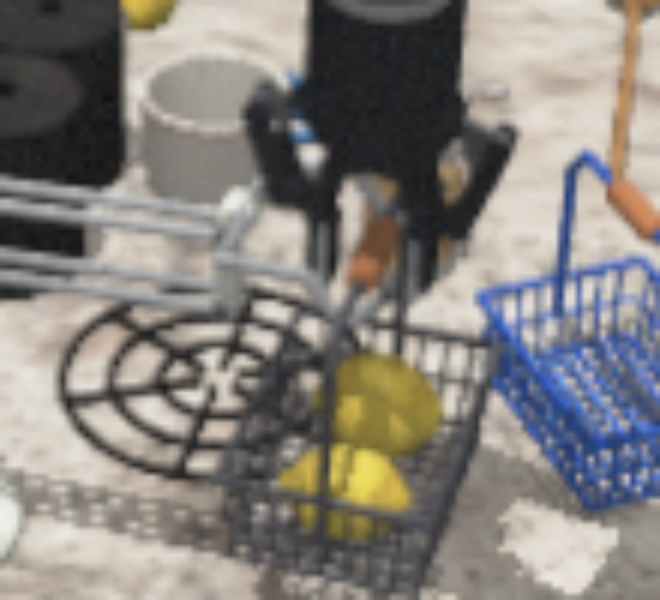

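View pics/c11w.png

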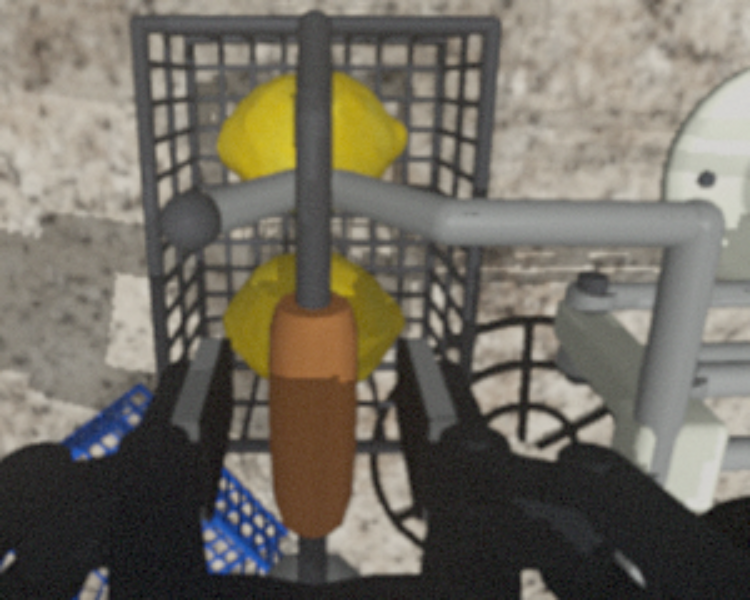

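The bar rests in the hooks, the fingers are clear on both sides, and nothing jumped. I'll withdraw straight up.

```bash
python3 -m handwheel '[0.45,-0.005,0,0,0,0,0, 0.45,-0.012,0,0,0,0,0, 0.45,-0.022,0,0,0,0,0, 0.45,-0.034,0,0,0,0,0, 0.45,-0.048,0,0,0,0,0, 0.45,-0.065,0,0,0,0,0, 0.45,-0.085,0,0,0,0,0, 0.45,-0.11,0,0,0,0,0, 0.45,-0.14,0,0,0,0,0, 0.45,-0.17,0,0,0,0,0, 0.45,-0.19,0,0,0,0,0, 0.45,-0.19,0,0,0,0,0]' 20
python3 -m handwheel '[0.45,0,0,0,0,0,0, 0.45,0,0,0,0,0,0, 0.45,0,0,0,0,0,0, 0.45,0,0,0,0,0,0, 0.45,0,0,0,0,0,0, 0.45,0,0,0,0,0,0, 0.45,0,0,0,0,0,0, 0.45,0,0,0,0,0,0, 0.45,0,0,0,0,0,0, 0.45,0,0,0,0,0,0, 0.45,0,0,0,0,0,0, 0.45,0,0,0,0,0,0]'
python3 - <<'E'
from h import *
import pickle
g=[]
for k in range(3):
    o=ctrl.get_obs();w=ctrl.get_image("wrist")[0]
    for n in("side","scene"):
        im=ctrl.get_image(n)[0];cv2.imwrite(f"pics/{n}12.png",im)
        if n=="side":g.append(im[120:230,230:340].astype(int))
cv2.imwrite("pics/w12.png",w);pickle.dump(o,open("pics/w12.pkl","wb"));st()
print("motion",[np.abs(g[i+1]-g[i]).mean() for i in (0,1)])
a=cv2.imread("pics/side12.png")[100:240,180:380];b=cv2.imread("pics/scene12.png")[130:270,160:360]
cv2.imwrite("pics/c12.png",cv2.resize(np.vstack([a,b]),None,fx=2.1*1.5,fy=2.1)) if 0 else cv2.imwrite("pics/c12.png",cv2.resize(np.hstack([a,b]),None,fx=2,fy=2))
E
```

```text
t: 19.72
tool_pos: [0.476, -0.0446, 0.4283]
tool_rot: [1.248, 1.176, -1.238]
contact_force: [-0.0, -0.4, 0.1]
opening: 0.0383
t: 20.72
tool_pos: [0.4749, -0.0444, 0.4203]
tool_rot: [1.245, 1.186, -1.245]
contact_force: [1.0, -0.1, -0.7]
opening: 0.0385
t 21.17 pos [ 0.4749 -0.0444  0.4203] x [-0.  0. -1.] y [ 0.999 -0.048 -0.   ] z [-0.048 -0.999 -0.   ] F [-0.35  0.71 -0.39] op 0.039 q [-0.25 -0.34  1.66  0.    1.82 -0.2 ]
motion [np.float64(1.7568044077134986), np.float64(1.7451515151515151)]
```

View pics/c12.png

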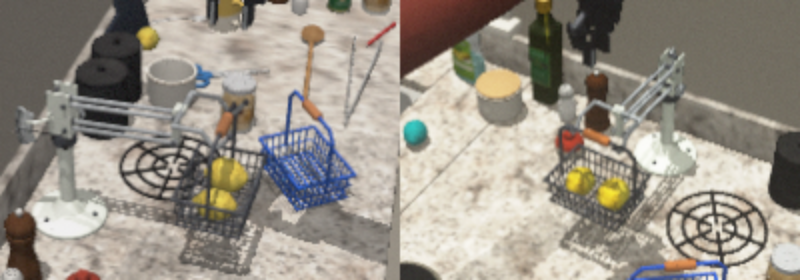

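View pics/w12.png

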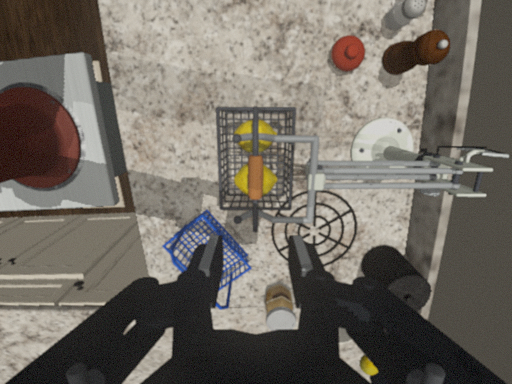

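```bash
python3 - <<'E'
from h import *
import pickle
o=pickle.load(open("pics/w12.pkl","rb"))
t=plane("wrist",[(237,138),(238.5,217.5)],.266,o);g=plane("wrist",[(256,177.5)],.258,o);m=t.mean(0)[:2]
print(t.round(4),m,g,np.linalg.norm(m-POST),np.degrees(np.arctan2(*(POST-m)[::-1])))
a=cv2.imread("pics/scene12.png");b=cv2.imread("pics/scene0.png")
for im in(a,b):
    h=cv2.inRange(cv2.cvtColor(im,cv2.COLOR_BGR2HSV),(0,150,80),(5,255,255))[180:215,230:270];ys,xs=np.nonzero(h);print(len(xs),xs.mean(),ys.mean())
ctrl.finish_job()
st()
E
```

```text
[[ 0.4576  0.0044  0.266 ]
 [ 0.453  -0.089   0.266 ]] [ 0.45530186 -0.0422876 ] [[ 0.47608249 -0.04289488  0.258     ]] 0.2833502312104474 -3.887889621415795
66 14.772727272727273 19.87878787878788
97 14.360824742268042 20.072164948453608
the job is handed in; nothing more can be done
the job is handed in; nothing more can be done
```

I swung the scale arm out to its stop, hung the black basket in both hooks, let it down under control, released it and handed the job in at about t = 21 s. `finish_job` gives no verdict, so success is judged only from my own checks.

**What I did:**
- **Swing:** I pushed the right prong outward from its outer side until the force rose to 17 N (limit 25 N), which I took as the rubber stop.
- **Weight:** lifting the basket gave about 4.2 N, so I expected the arm to sink about 47 mm. It had sunk about 42 mm when I released.
- **Release:** the average load still on the gripper was about 0.1 N. I then opened the fingers slowly and withdrew straight up.

**Last checks:**
- **Bar in the hooks:** the grip centre is about 21 mm behind the prong tips, which is where the seat should be, and it is centred across the fork.
- **Arm position:** it points about 3–4° to the left. It was about 3° right after the stop push, so it has not swung back.
- **Basket:** both lemons are in it and it hangs free above the worktop. Pictures taken in sequence differ only by what looks like noise.
- **Bystanders:** the timer's position in the picture is unchanged, and the other things look undisturbed.

**Disagreements and limits:**
- The camera estimates of the fork differed by up to 5 mm sideways, so I aligned with the wrist camera.
- On the way down the sideways force reached 6.8 N once, when I eased outward too far. I corrected it at once.
- I had no direct reading of the swing or lift joints, so both are inferred from images and forces.

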